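# Get a two-part potting compound ready to mix

### The job

Get the potting compound ready: turn the closed amber bottle (part A) completely upside down, keep it so for a good second to loosen the settled filler, and set it back upright on the blue mat without banging it; then do the same with the white bottle (part B). Stand every mixing spatula on the bench in the orange cup, handle down and paddle up, before, between or after the bottles as you like. Leave both bottles standing on the mat and leave the multimeter, mouse and circuit board where they are.

Things in the scene. Friction and masses are not known exactly. Their poses are not given: they have to be found in the camera images.
- amber_bottle: closed round bottle of part A, amber glass with a black screw cap and a white paper label: body 56 mm in diameter and 103 mm high, then a short shoulder and the cap, 48 mm in diameter with a flat top, 136 mm high overall; about 260 g. Origin: centre of its underside; z runs up to the cap. It stands on the blue mat
- white_bottle: closed round bottle of part B, white plastic with a red screw cap and a yellow label: same size and frame as the amber bottle. It stands on the blue mat
- mat: flat blue mat fixed to the bench, 160 mm along its x, 340 mm along its y, 4 mm thick; origin: centre of its underside
- cup: orange round tool cup fixed to the bench on a black foot 108 mm wide: 92 mm outside and 84 mm inside diameter, rim 100 mm above the bench; origin: centre of its underside, z up
- cup_floor (a point): centre of the cup's inner floor, 6 mm above the bench
- spatula1: mixing spatula with a green square handle, 190 mm long, lying along its own x: handle 16 x 16 mm from x = -95 to x = +35 mm, then a flat metal paddle 24 mm wide and 6 mm thick up to x = +95 mm; 40 g. Origin: on its underside at mid-length, 8 mm below its centre line; x points to the paddle. May be absent
- spatula1_foot (a point): centre of the handle's end face of the green spatula (the end that goes into the cup)
- spatula1_tip (a point): middle of the paddle's end of the green spatula
- spatula2: mixing spatula with a yellow square handle, 190 mm long, lying along its own x: handle 16 x 16 mm from x = -95 to x = +35 mm, then a flat metal paddle 24 mm wide and 6 mm thick up to x = +95 mm; 40 g. Origin: on its underside at mid-length, 8 mm below its centre line; x points to the paddle. May be absent
- spatula2_foot (a point): centre of the handle's end face of the yellow spatula (the end that goes into the cup)
- spatula2_tip (a point): middle of the paddle's end of the yellow spatula
- spatula3: mixing spatula with a black square handle, 190 mm long, lying along its own x: handle 16 x 16 mm from x = -95 to x = +35 mm, then a flat metal paddle 24 mm wide and 6 mm thick up to x = +95 mm; 40 g. Origin: on its underside at mid-length, 8 mm below its centre line; x points to the paddle. May be absent
- spatula3_foot (a point): centre of the handle's end face of the black spatula (the end that goes into the cup)
- spatula3_tip (a point): middle of the paddle's end of the black spatula
- multimeter: black multimeter, 160 x 85 x 36 mm, a bystander beyond the work; origin: centre of its underside
- mouse: black computer mouse, 100 x 62 x 30 mm, a bystander beyond the work; origin: centre of its underside
- board: green circuit board, 120 x 80 x 10 mm, a bystander beyond the work; origin: centre of its underside
Not all that is in view belongs to the job. Of the things that look like the amber_bottle, take the one that is farthest to the robot's left at the start. Several things look just like the spatula2: the one meant starts farthest to the robot's left.

How it is judged:
On the way, in this order (a step that is already met when the one before it is completed fails the run):
1. the amber bottle (part A) is held or stood upside down, within about 30 degrees, for a moment (angle between amber_bottle's own z axis and vertical above 2.6 rad), for 0.6 s.
2. the amber bottle (part A) stands upright on the blue mat again, let go (angle between amber_bottle's own z axis and vertical below 0.1 rad and z of amber_bottle in the frame of mat between 0 and 0.008 m and x of amber_bottle in the frame of mat between -0.07 and 0.07 m and y of amber_bottle in the frame of mat between -0.16 and 0.16 m and linear speed of amber_bottle below 0.03 m/s and contact force between the fingers and amber_bottle below 0.1 N), for 0.3 s.
3. the white bottle (part B) is held or stood upside down, within about 30 degrees, for a moment (angle between white_bottle's own z axis and vertical above 2.6 rad), for 0.6 s.
4. the white bottle (part B) stands upright on the blue mat again, let go (angle between white_bottle's own z axis and vertical below 0.1 rad and z of white_bottle in the frame of mat between 0 and 0.008 m and x of white_bottle in the frame of mat between -0.07 and 0.07 m and y of white_bottle in the frame of mat between -0.16 and 0.16 m and linear speed of white_bottle below 0.03 m/s and contact force between the fingers and white_bottle below 0.1 N), for 0.3 s.
At the end, for the whole second after the job is handed in: both bottles upright on the mat (0.1 rad, centre 10 mm inside its edge); every spatula present in the cup, handle end within 42 mm of the axis and 30 mm of the floor, paddle end over 120 mm above the floor; all at rest (angle between each of amber_bottle, white_bottle's own z axis and vertical below 0.1 rad and z of amber_bottle in the frame of mat between 0 and 0.008 m and x of amber_bottle in the frame of mat between -0.07 and 0.07 m and y of amber_bottle in the frame of mat between -0.16 and 0.16 m and linear speed of each of amber_bottle, white_bottle, spatula1, spatula2, spatula3 below 0.03 m/s and z of white_bottle in the frame of mat between 0 and 0.008 m and x of white_bottle in the frame of mat between -0.07 and 0.07 m and y of white_bottle in the frame of mat between -0.16 and 0.16 m and horizontal distance between each of spatula1_foot, spatula2_foot, spatula3_foot and cup_floor below 0.042 m and z of each of spatula1_foot, spatula2_foot, spatula3_foot in the frame of cup_floor below 0.03 m and z of each of spatula1_tip, spatula2_tip, spatula3_tip in the frame of cup_floor above 0.12 m); the robot touches nothing.
It fails at once if the multimeter is pushed more than 30 mm (distance of multimeter from where it was at the start of the episode above 0.03 m).
It fails at once if the mouse is pushed more than 30 mm (distance of mouse from where it was at the start of the episode above 0.03 m).
It fails at once if the board is pushed more than 30 mm (distance of board from where it was at the start of the episode above 0.03 m).
It fails at once if the amber bottle is banged on the mat (over 80 N) (contact force between amber_bottle and mat above 80 N).
It fails at once if the white bottle is banged on the mat (over 80 N) (contact force between white_bottle and mat above 80 N).
Of spatula1, spatula2, spatula3 only 2 to 3 are there at a start; the rules pass over those that are not, and their reading is None.
At some moment in a run one of spatula1, spatula2, spatula3 may be knocked a few centimetres aside while the robot is not near it.
It also fails if it takes over 210 s, if anything falls off the work surface, if the arm or the gripper's body presses on something with over 40 N, if the wrist force passes 120 N, or if a joint passes its speed limit or range.

### The arm

A 6-joint arm with a two-finger parallel gripper is mounted at the origin on the work surface. World frame = base frame: x ahead of the robot, y to its left, z up, the work surface at z = 0. Lengths are in m, angles in rad, forces in N, time in s.
With the tool pointing down it reaches from about 0.35 to 0.775 m from the base axis. Payload 7.3 kg.
Tool frame: the origin (TCP) lies at the very end of the fingers, on their centre line; the grasp point (between the pads) lies 19 mm behind it; z points along the fingers, y is the line along which they close (so a half turn about z gives the same grasp; the last joint's range is limited). The gripper opens to 92 mm and grips with 3 to 60 N. Pads are 19 mm wide; open, the fingers measure 130 mm over their backs; the gripper's body (75 mm by 190 mm) begins 47 mm behind the grasp point.
Start: joints at [-1.254, 0.342, 1.524, -0, 1.275, -0.146], TCP at [0.234, -0.47, 0.227] pointing down, gripper open.
Joint ranges: [-2.53, 2.53], [-0.77, 2.02], [0.04, 2.7], [-1, 4.14], [0.28, 2.66], [-3.11, 3.11]. Speed limits (rad/s): [2.57, 2.57, 3.14, 3.14, 3.14, 3.14].

### API

Orientations are given as [roll, pitch, yaw] about the fixed x, y, z axes, in that order (R = Rz(yaw) Ry(pitch) Rx(roll)).
In Python, from cell import telemetry, eyes, job gives the robot as it stands.
- The arm moves only by the tool apply_moves, never from a script. Its arguments are lists of equal length, an entry for each row: "delta_pos": the shift along the world's x, y, z each as a share of 0.4 m, from -1 to 1, a list of three; "dr": the turn, a rotation vector about the world's x, y, z each as a share of 0.5 rad, from -1 to 1, a list of three; "jaw": the opening, from 0 (shut) to 1 (fully open). A call has 1 to 8 rows; each row is the pose to reach, as a shift and turn from the pose commanded when the call began; what a row does not reach only later rows make up. A row lasts 1/12 s, in which the tool goes at most 41.7 mm and 7.16 degrees, less where a joint would pass 70% of its speed; a pose out of reach is approached as far as the arm can. A call with a number of a shift or a turn outside -1 to 1 is refused whole. A call with a gripper value outside its range is refused whole. The fingers move at their own pace and stop on an object; "force" is the grip in N (left out, the last holds). Time passes only in rows, so rows that repeat a pose let the fingers close. It gives the time, the measured TCP pose, the force, the opening and the grip force at its end, in the units of the state.
- telemetry.observe(): the state, without advancing time (a new reading comes with each control period).
- eyes.read_camera(name): name is "side" or "top"; returns the picture (480x640x3 uint8, red, green, blue); there is no depth.
- eyes.camera_model(name): a dict with "vertical_fov" (degrees; the focal length in pixels is half the picture's height over the tangent of half this angle, whatever the lens; pixels are square), "cx", "cy" (the principal point, pixels), "rvec" (rotation vector, rad) and "tvec" (3), from world to camera coordinates, as OpenCV has them. Camera axes: x right, y down, z forward; pixel columns grow to the right and rows downward; lengths in m; the calibration is good to about 2 mm. A picture is of the moment at which its call begins. camera_model takes no time and is no camera call.
- job.hand_in(): hands the job in; it is judged then, once.
The state is a dict: "time": time; "qpos": joint angles; "qvel": joint speeds; "joint_efforts": joint torques, N m; "tool_pos": TCP position; "tool_rot": TCP orientation; "contact_force": force on the tool from outside, world axes, zero at the start; "torque": the same for the moment, N m; "opening": finger opening in m; "grip_force": force on a finger pad.
Only numpy, scipy, OpenCV 4.12 (cv2) and the standard library are available. Lean on these libraries where they do the work, as an engineer would, in place of code of your own. Each camera call takes 0.05 s, during which the arm holds its last target. There are 200 camera calls.

## Working session

There is one attempt and no reset: what is moved stays moved. The work goes in short steps, Python scripts to look and compute and a tool call to move; the robot and the scene stay as the last step left them, time stands still between calls to the robot, and variables do not carry over. Pictures are saved under pics/ and viewed, at most 14 in all, crops included, and the job is handed in when it is done.

Besides the shell and the picture viewer there is one more tool, called after ">>>" by a JSON object that holds its "method" and its "body". apply_moves: Moves the arm, as the interface text tells. Its arguments: {"type":"object","properties":{"delta_pos":{"type":"array"},"dr":{"type":"array"},"jaw":{"type":"array"},"force":{"type":"number"}},"required":["delta_pos","dr","jaw"]}

```bash
mkdir -p pics; cat > h.py <<'E'
import numpy as np, cv2
from cell import telemetry, eyes, job
def grab(n,f=None):
    im=eyes.read_camera(n)
    if f: cv2.imwrite('pics/'+f+'.png',im[:,:,::-1])
    return im
def cam(n):
    m=eyes.camera_model(n); f=240/np.tan(np.radians(m['vertical_fov'])/2)
    R=cv2.Rodrigues(np.array(m['rvec'],float))[0]; t=np.array(m['tvec'],float)
    return f,m['cx'],m['cy'],R,t
def ray(n,u,v):
    f,cx,cy,R,t=cam(n); d=R.T@np.array([(u-cx)/f,(v-cy)/f,1]); return -R.T@t,d
def onz(n,u,v,z):
    c,d=ray(n,u,v); return c+d*(z-c[2])/d[2]
def proj(n,p):
    f,cx,cy,R,t=cam(n); q=R@np.array(p)+t; return np.array([cx+f*q[0]/q[2],cy+f*q[1]/q[2]])
E
python3 - <<'E'
from h import *
for n in('top','side'):
    grab(n,n+'0'); print(n,eyes.camera_model(n),ray(n,320,240))
print(telemetry.observe())
E
```

```text
top {'vertical_fov': 43.39003158415629, 'cx': 320.4646503718819, 'cy': 237.29504614003068, 'rvec': array([ 2.13935285, -2.18365006,  0.1302797 ]), 'tvec': array([-0.08067827,  0.46717982,  1.53206279])} (array([ 0.28172815, -0.08474562,  1.57652459]), array([ 0.11334129, -0.00265814, -0.99356297]))
side {'vertical_fov': 54.23014635303425, 'cx': 313.5372061380312, 'cy': 233.73784631553954, 'rvec': array([ 0.2520644 , -2.89105983,  1.04175184]), 'tvec': array([0.46307153, 0.14604514, 1.1286761 ])} (array([0.35169429, 0.67839705, 0.96216565]), array([ 0.09441438, -0.62054093, -0.77870631]))
{'time': 0.1, 'qpos': array([-1.25400042e+00,  3.42659952e-01,  1.52490388e+00, -4.34336011e-06,
        1.27540137e+00, -1.46024339e-01]), 'qvel': array([ 0.00132237, -0.00187062, -0.00270252, -0.00136235, -0.00278942,
        0.00130054]), 'joint_efforts': array([ 2.37039458e-03, -4.32005131e+01, -2.44693011e+01,  7.20106624e-02,
        5.26645139e-02, -3.21252196e-05]), 'tool_pos': array([ 0.2342938 , -0.469423  ,  0.22611703]), 'tool_rot': array([-3.14023412e+00, -1.95603327e-04,  4.62821378e-01]), 'contact_force': array([-0.82228461, -0.17571088, -0.34367462]), 'torque': array([-0.00433205,  0.02459748,  0.00427726]), 'grip_force': 0.0, 'opening': 0.09187674081700141}
```

View pics/top0.png

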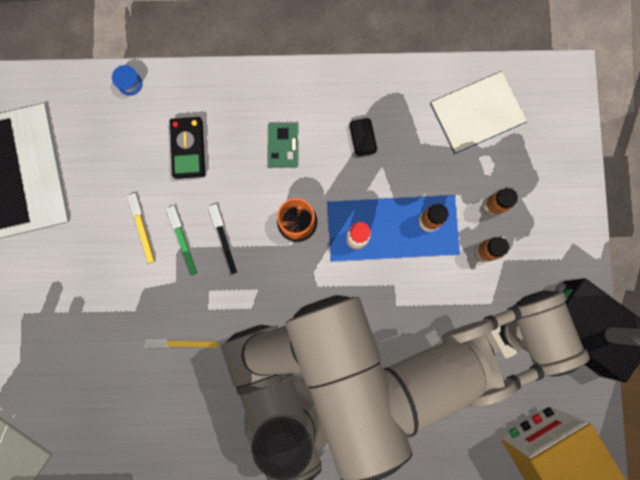

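View pics/side0.png

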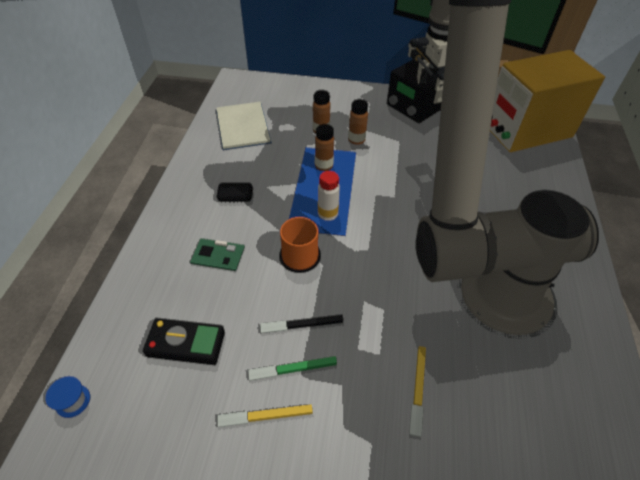

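The top view shows three amber bottles at (433,217) on the mat, (501,201) and (493,248). The leftmost, on the mat, is the one meant. There are yellow spatulas at (142,228) and (182,344), and I take (142,228). Green is at (182,238), black at (222,238), the white bottle at (360,236) and the cup at (297,219). Next I measure and check with a crop.

```bash
cat >> h.py <<'E'
def blobs(n,im,lo,hi,roi,amin=20):
    x0,y0,x1,y1=roi; hsv=cv2.cvtColor(im,cv2.COLOR_RGB2HSV); m=cv2.inRange(hsv,np.array(lo),np.array(hi))
    k=np.zeros_like(m); k[y0:y1,x0:x1]=m[y0:y1,x0:x1]
    cs,_=cv2.findContours(k,cv2.RETR_EXTERNAL,cv2.CHAIN_APPROX_NONE)
    return sorted([c for c in cs if cv2.contourArea(c)>amin],key=cv2.contourArea,reverse=True)
def rect(n,c,z):
    """ground rectangle of a contour: centre, long axis angle, sizes"""
    p=np.array([onz(n,*q[0],z)[:2] for q in c],np.float32)
    b=cv2.boxPoints(cv2.minAreaRect(p)); e=[b[1]-b[0],b[2]-b[1]]; e.sort(key=lambda v:-np.linalg.norm(v))
    return b.mean(0),np.arctan2(e[0][1],e[0][0]),[float(np.linalg.norm(v)) for v in e]
E
cat > meas.py <<'E'
from h import *
import sys
np.set_printoptions(precision=4,suppress=True)
t=grab('top');s=grab('side')
R=(100,170,260,290)
for nm,n,im,roi,lo,hi in [
 ('green','top',t,(155,190,205,290),(40,100,40),(90,255,255)),('green','side',s,(230,300,360,460),(40,100,40),(90,255,255)),
 ('yellow','top',t,(110,190,160,290),(18,100,60),(35,255,255)),('yellow','side',s,(200,380,350,450),(18,100,60),(35,255,255)),
 ('black','top',t,(205,190,245,290),(0,0,0),(180,255,60)),('black','side',s,(230,300,360,345),(0,0,0),(180,255,60))]:
    b=blobs(n,im,lo,hi,roi)
    if b:
        c,a,sz=rect(n,b[0],0.012); print(nm,n,c,a,np.array(sz))
b=blobs('top',t,(100,120,60),(130,255,255),(300,170,500,290)); print('mat',rect('top',np.vstack(b),0.004))
def mid(c): (x,y),(w,h),a=cv2.minAreaRect(c); return x,y,w,h
for nm,lo,hi,roi in [('red',(0,150,80),(8,255,255),(340,210,380,255)),('blackcap',(0,0,0),(180,255,60),(415,195,455,235))]:
    c=blobs('top',t,lo,hi,roi)[0]; m=mid(c); print(nm,'top',m,onz('top',m[0],m[1],.135))
for nm,lo,hi,roi in [('red',(0,150,80),(8,255,255),(310,165,350,195)),('blackcap',(0,0,0),(180,255,60),(310,120,338,145))]:
    c=blobs('side',s,lo,hi,roi)[0]; m=mid(c); print(nm,'side',m,onz('side',m[0],m[1],.13))
c=blobs('top',t,(5,150,60),(15,255,255),(270,190,325,245))[0]; m=cv2.minEnclosingCircle(c); print('cup',m,onz('top',*m[0],.1),onz('top',*cv2.minAreaRect(c)[0],.1))
c=blobs('side',s,(3,150,60),(17,255,255),(270,210,330,275))[0]; x,y,w,h=cv2.boundingRect(c); print('cup side rim left/right',onz('side',x,y+18,.1),onz('side',x+w,y+18,.1),onz('side',x+w/2,y,.1))
E
python3 meas.py; python3 - <<'E'
from h import *
a=cv2.imread('pics/top0.png'); cv2.imwrite('pics/crop1.png',np.hstack([cv2.resize(a[185:275,325:525],None,fx=2,fy=2,interpolation=2),cv2.resize(a[185:275,110:310],None,fx=2,fy=2,interpolation=2)]))
E
```

```text
green top [0.4399 0.2625] 0.34007993 [0.1268 0.0149]
green side [0.4391 0.2643] 0.35297066 [0.1274 0.0192]
yellow top [0.4738 0.3705] 0.29967082 [0.1301 0.0183]
yellow side [0.473  0.3721] 0.29816952 [0.1279 0.0197]
black top [0.4395 0.1556] 0.30388752 [0.1264 0.0144]
black side [0.4385 0.1593] 0.3124721 [0.1292 0.0251]
mat (array([ 0.4904, -0.281 ], dtype=float32), np.float32(-1.5356427), [0.3373059332370758, 0.15680921077728271])
red top (359.5, 232.5, 17.0, 17.0) [ 0.4624 -0.1841  0.135 ]
blackcap top (436.923095703125, 213.61537170410156, 18.43491554260254, 19.611614227294922) [ 0.5046 -0.3726  0.135 ]
red side (328.8384704589844, 179.0923309326172, 19.597488403320312, 15.504340171813965) [ 0.4631 -0.1855  0.13  ]
blackcap side (323.5, 130.0, 20.0, 19.0) [ 0.5083 -0.3798  0.13  ]
cup ((295.5, 218.5731658935547), 20.579349517822266) [ 0.5047 -0.0292  0.1   ] [ 0.5049 -0.0304  0.1   ]
cup side rim left/right [ 0.5526 -0.0072  0.1   ] [ 0.4611 -0.0233  0.1   ] [ 0.5179 -0.0716  0.1   ]
```

View pics/crop1.png

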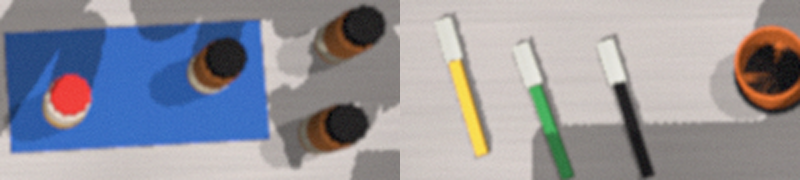

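The right-hand crop shows the yellow spatula leftmost, then green and black, all with paddles outward (+x). On the left are the white bottle, the amber bottle on the mat, and two decoy ambers off it. All sizes agree with those given. Next come a few free-air moves to learn the arm's geometry.

>>> {"method": "apply_moves", "body": {"delta_pos": [[0.1,0.1,0.1],[0.2,0.2,0.2],[0.3,0.3,0.3],[0.4,0.4,0.4],[0.4,0.4,0.4],[0.4,0.4,0.4]], "dr": [[0,0,0],[0,0,0],[0,0,0],[0,0,0],[0,0,0],[0,0,0]], "jaw": [1,1,1,1,1,1]}}

```text
time: 0.7
tool_pos: [0.3795, -0.3239, 0.3723]
tool_rot: [3.142, -0.0, 0.463]
contact_force: [2.2, -0.2, 0.0]
opening: 0.0918
grip_force: 0.0
```

```bash
cat > ob.py <<'E'
from h import *
np.set_printoptions(precision=5,suppress=True)
s=telemetry.observe(); print(s['time'],repr(s['qpos']),s['tool_pos'],s['tool_rot'],s['contact_force'],s['opening'],s['grip_force'])
E
python3 ob.py
```

```text
0.7 array([-0.86031,  0.22208,  1.29573, -0.     ,  1.62375,  0.24793]) [ 0.37948 -0.32391  0.37226] [ 3.14155 -0.00001  0.46256] [ 2.17092 -0.15437  0.01679] 0.09180068203691706 0.0
```

>>> {"method": "apply_moves", "body": {"delta_pos": [[0,0,0.05],[0,0,0.1],[0,0,0.2],[0,0,0.3],[0,0,0.3],[0,0,0.3]], "dr": [[0,-0.2,0],[0,-0.4,0],[0,-0.6,0],[0,-0.8,0],[0,-1,0],[0,-1,0]], "jaw": [1,1,1,1,1,1]}}

```text
time: 1.2
tool_pos: [0.3772, -0.3255, 0.4922]
tool_rot: [2.898, -0.446, 0.516]
contact_force: [-0.4, -0.7, -1.0]
opening: 0.0918
grip_force: 0.0
```

```bash
python3 ob.py
```

```text
1.2 array([-1.16254,  0.01252,  1.32728,  0.45785,  1.58145,  0.00425]) [ 0.37722 -0.32551  0.4922 ] [ 2.89779 -0.44583  0.51603] [-0.38665 -0.74125 -0.9591 ] 0.0918047970536111 0.0
```

```bash
cat > kin.py <<'E'
import numpy as np
from scipy.spatial.transform import Rotation as Ro
from scipy.optimize import least_squares
D=[([-1.25400,.34266,1.52490,0,1.27540,-.146024],[.2342938,-.469423,.226117],[-3.14023412,-.0001956,.46282]),
([-0.86031,0.22208,1.29573,0,1.62375,0.24793],[0.37948,-0.32391,0.37226],[3.14155,-.00001,.46256]),
([-1.16254,.01252,1.32728,.45785,1.58145,.00425],[.37722,-.32551,.4922],[2.89779,-.44583,.51603])]
def fk(q,p,s4=1,s6=1):
    a1,h,l2,l3,a3,L=p; e=lambda a,t:Ro.from_euler(a,t).as_matrix()
    A=e('z',q[0]); x=A@[a1,0,h]; A=A@e('y',q[1]); x=x+A@[0,0,l2]; A=A@e('y',q[2]); x=x+A@[a3,0,l3]
    A=A@e('z',s4*q[3])@e('y',q[4]); x=x+A@[0,0,L]; return x,A@e('z',s6*q[5])
if __name__=='__main__':
  for s4 in(1,-1):
    r=least_squares(lambda p:np.r_[np.concatenate([fk(q,p,s4)[0]-x for q,x,_ in D]),(p-[0,.4,.45,.4,0,.25])*1e-4],[0,.4,.45,.4,0,.25])
    print(s4,r.x,abs(r.fun).max())
    for q,x,rt in D:
      for s6 in(1,-1):
        print(s6,(Ro.from_matrix(fk(q,r.x,s4,s6)[1]).inv()*Ro.from_euler('xyz',rt)).as_rotvec())
E
python3 kin.py
```

```text
1 [0.00359917 0.25110372 0.70066505 0.32729928 0.10520851 0.48519332] 0.07212028492581171
1 [7.14355318e-06 1.87157389e-06 1.57079652e+00]
-1 [7.08086484e-06 7.83568953e-07 1.27874852e+00]
1 [-1.01987442e-05 -7.07754525e-06  1.57079265e+00]
-1 [-8.82669343e-06 -1.01412655e-05  2.06665265e+00]
1 [ 4.39172141e-06 -6.12429168e-07  1.57079715e+00]
-1 [ 4.39940554e-06 -5.94450827e-07  1.57929715e+00]
-1 [-0.01687844  0.09080877 -0.40384658  0.62438835 -0.22821029 -0.46410195] 0.07482592404075278
1 [7.14355318e-06 1.87157389e-06 1.57079652e+00]
-1 [7.08086484e-06 7.83568953e-07 1.27874852e+00]
1 [-1.01987442e-05 -7.07754525e-06  1.57079265e+00]
-1 [-8.82669343e-06 -1.01412655e-05  2.06665265e+00]
1 [-0.71051317  0.71658244  1.4405214 ]
-1 [-0.7143235   0.71432757  1.44825894]
```

>>> {"method": "apply_moves", "body": {"delta_pos": [[0,0,0],[0,0,0],[0,0,0],[0,0,0],[0,0,0],[0,0,0]], "dr": [[0,-0.2,0],[0,-0.4,0],[0,-0.6,0],[0,-0.8,0],[0,-1,0],[0,-1,0]], "jaw": [1,1,1,1,1,1]}}

```text
time: 1.7
tool_pos: [0.3777, -0.3248, 0.487]
tool_rot: [2.545, -0.858, 0.736]
contact_force: [-0.3, 0.7, -0.7]
opening: 0.0915
grip_force: 0.0
```

```bash
python3 ob.py
```

```text
1.7 array([-1.46882, -0.0805 ,  1.70939,  1.00198,  1.45767, -0.44796]) [ 0.37771 -0.32475  0.48696] [ 2.54537 -0.85843  0.73576] [-0.32993  0.71108 -0.73927] 0.09153489483778114 0.0
```

>>> {"method": "apply_moves", "body": {"delta_pos": [[0,0,-0.05],[0,0,-0.1],[0,0,-0.2],[0,0,-0.2],[0,0,-0.2],[0,0,-0.2]], "dr": [[0,-0.2,0],[0,-0.4,0],[0,-0.6,0],[0,-0.8,0],[0,-1,0],[0,-1,0]], "jaw": [1,1,1,1,1,1]}}

```text
time: 2.2
tool_pos: [0.3792, -0.3246, 0.4078]
tool_rot: [1.732, -1.114, 1.432]
contact_force: [-0.7, 0.0, -0.6]
opening: 0.0919
grip_force: 0.0
```

```bash
python3 ob.py
```

```text
2.2 array([-1.61553,  0.15339,  2.16809,  1.48503,  1.55914, -1.2034 ]) [ 0.37915 -0.3246   0.40776] [ 1.73159 -1.11423  1.43155] [-0.72195  0.04392 -0.64677] 0.0919059459766477 0.0
```

```bash
cat > kin.py <<'E'
import numpy as np
from scipy.spatial.transform import Rotation as Ro
from scipy.optimize import least_squares
D=[([-1.25400,.34266,1.52490,0,1.27540,-.146024],[.2342938,-.469423,.226117]),
([-0.86031,0.22208,1.29573,0,1.62375,0.24793],[0.37948,-0.32391,0.37226]),
([-1.16254,.01252,1.32728,.45785,1.58145,.00425],[.37722,-.32551,.4922]),
([-1.46882,-.0805,1.70939,1.00198,1.45767,-.44796],[.37771,-.32475,.48696]),
([-1.61553,.15339,2.16809,1.48503,1.55914,-1.2034],[.37915,-.3246,.40776])]
LO=np.array([-2.53,-.77,.04,-1,.28,-3.11]);HI=np.array([2.53,2.02,2.7,4.14,2.66,3.11])
e=lambda a,t:Ro.from_euler(a,t).as_matrix()
def fk(q,p):
    a1,h,l2,l3,a3,L,b,c,d=p
    A=e('z',q[0]); x=A@[a1,b,h]; A=A@e('y',q[1]); x=x+A@[0,0,l2]; A=A@e('y',q[2]); x=x+A@[a3,0,l3]
    w1=x; A=A@e('z',q[3]); x=x+A@[d,c,0]; A=A@e('y',q[4]); w=x; x=x+A@[0,0,L]; return x,A@e('z',q[5]+np.pi/2),w
p0=[0,.4,.45,.4,0,.25,.08,0,0]
r=least_squares(lambda p:np.r_[np.concatenate([fk(q,p)[0]-x for q,x in D]),(p-p0)*1e-5],p0,x_scale=.1)
P=r.x
def ik(pos,R,seed):
    f=lambda q:np.r_[(fk(q,P)[0]-pos)*3,(Ro.from_matrix(fk(q,P)[1].T@R)).as_rotvec()]
    return min((least_squares(f,np.clip(s,LO+.01,HI-.01),bounds=(LO,HI)) for s in seed),key=lambda r:r.cost)
def toolR(az,el,up):
    """tool z pointing azimuth az, el below horizontal; up=+1/-1/... : tool x dir sign vertical"""
    z=np.array([np.cos(az)*np.cos(el),np.sin(az)*np.cos(el),-np.sin(el)]); y=up*np.cross([0,0,1],z); y/=np.linalg.norm(y)
    return np.c_[np.cross(y,z),y,z]
if __name__=='__main__':
    np.set_printoptions(precision=4,suppress=True)
    print(P,abs(r.fun[:15]).max())
E
python3 kin.py
```

```text
[ 0.      0.2229  0.5062  0.3796  0.0465  0.3181  0.0764 -0.      0.    ] 6.2426074626253936e-06
```

```bash
cat > scan.py <<'E'
from kin import *
import itertools
np.set_printoptions(precision=2,suppress=True)
seeds=[[q1,.6,2.0,q4,q5,q6] for q1 in(-1.2,0) for q4 in(.8,2,3) for q5 in (.8,1.6) for q6 in(-2,0,2)]
def show(nm,b,azs,el=.26):
  for az in azs:
    for up in(1,-1):
      out=[]
      for z,e_,u,back in[(.09,el,up,0),(.09,el,up,.11),(.33,0,up,.0),(.33,0,-up,.0)]:
        R=toolR(az,e_,u); g=np.array([b[0],b[1],z]); 
        s=ik(g+(.019-back)*R[:,2],R,seeds); out.append((s.cost<1e-6,s.x)); 
      if all(o[0] for o in out): print(nm,az,up,*[o[1] for o in out])
      else: print(nm,az,up,[o[0] for o in out])
show('amber',(.505,-.372),(-.6,-.2,.2))
show('white',(.4625,-.184),(-.3,0,.3))
E
time python3 scan.py
```

```text
amber -0.6 1 [-0.89  0.88  2.3   2.85  1.35  1.56] [-1.03  0.91  2.6   2.73  1.65  1.42] [-0.9   0.39  2.29  2.81  1.13  1.72] [-0.9   0.39  2.29  2.81  1.13 -1.43]
amber -0.6 -1 [-0.89  0.88  2.3   2.85  1.35 -1.58] [-1.03  0.91  2.6   2.73  1.65 -1.72] [-0.9   0.39  2.29  2.81  1.13 -1.43] [-0.9   0.39  2.29  2.81  1.13  1.72]
amber -0.2 1 [-1.16  0.87  2.18  2.16  1.26  1.65] [-1.43  0.81  2.37  1.92  1.32  1.54] [-1.18  0.44  2.17  2.1   1.28  2.03] [-1.18  0.44  2.17  2.1   1.28 -1.11]
amber -0.2 -1 [-1.16  0.87  2.18  2.16  1.26 -1.49] [-1.43  0.81  2.37  1.92  1.32 -1.6 ] [-1.18  0.44  2.17  2.1   1.28 -1.11] [-1.18  0.44  2.17  2.1   1.28  2.03]
amber 0.2 1 [-1.25  0.89  1.91  1.59  1.29  1.92] [-1.48  0.82  1.96  1.38  1.37  1.93] [-1.27  0.56  1.89  1.65  1.51  2.26] [-1.27  0.56  1.89  1.65  1.51 -0.88]
amber 0.2 -1 [-1.25  0.89  1.91  1.59  1.29 -1.22] [-1.48  0.82  1.96  1.38  1.37 -1.21] [-1.27  0.56  1.89  1.65  1.51 -0.88] [-1.27  0.56  1.89  1.65  1.51  2.26]
white -0.3 1 [np.True_, np.False_, np.True_, np.True_]
white -0.3 -1 [np.True_, np.False_, np.True_, np.True_]
white 0 1 [np.True_, np.False_, np.True_, np.True_]
white 0 -1 [np.True_, np.False_, np.True_, np.True_]
white 0.3 1 [-1.2   0.89  2.33  1.66  1.32  1.49] [-1.54  0.81  2.38  1.31  1.3   1.53] [-1.23  0.39  2.3   1.61  1.55  2.02] [-1.23  0.39  2.3   1.61  1.55 -1.12]
white 0.3 -1 [-1.2   0.89  2.33  1.66  1.32 -1.65] [-1.54  0.81  2.38  1.31  1.3  -1.61] [-1.23  0.39  2.3   1.61  1.55 -1.12] [-1.23  0.39  2.3   1.61  1.55  2.02]
real	0m24.544s
user	0m24.928s
sys	0m0.060s
```

```bash
cat >> kin.py <<'E'
def step(p0,R0,p1,R1):
    """shares for apply_moves, (delta_pos, dr)"""
    return (np.array(p1)-p0)/.4,Ro.from_matrix(R1@R0.T).as_rotvec()/.5
def cur():
    from cell import telemetry
    s=telemetry.observe(); return np.array(s['tool_pos']),Ro.from_euler('xyz',s['tool_rot']).as_matrix(),np.array(s['qpos'])
E
python3 - <<'E'
from kin import *; from h import *
np.set_printoptions(precision=3,suppress=True)
t=cv2.imread('pics/top0.png')[:,:,::-1].copy()
D=[]
for roi in [(415,195,455,235),(485,180,520,215),(480,232,512,262)]:
    c=blobs('top',t,(0,0,0),(180,255,60),roi)[0]; (x,y),_,_=cv2.minAreaRect(c); D.append(onz('top',x,y,.136)[:2]); print(x,y,D[-1])
W=np.array([.4625,-.184]); B=np.array([.505,-.372]); p,R,q=cur(); print(p,R,q)
for az in (-.8,-.6,-.4,-.2,0.):
    d=np.array([np.cos(az),np.sin(az)]); n=np.array([-d[1],d[0]])
    def clr(o,B):
        v=np.array(o)-B; a,l=v@d,abs(v@n); dx=max(a+.047,0); dy=max(l-.095,0); f=np.hypot(max(a-.019,0) if a>0 else max(0,-.047-a),max(l-.065,0))
        return min(np.hypot(dx,dy),f)-.028
    print(az,[clr(o,B) for o in (W,D[1],D[2])],'white:',[clr(o,W) for o in(B,np.array([.505,-.03]))])
    for bb,z,el,u in((B,.09,.26,1),(B,.33,.26,1),(B,.33,0,1),(B,.33,0,-1)):
        for up in (1,-1):
            R1=toolR(az,el,up*u); s=ik(np.r_[bb,z]+.019*R1[:,2],R1,[q]); 
            if up==-1 or 1: print('  ',z,el,up*u,s.cost<1e-6,s.x)
E
```

```text
437.1470947265625 213.5882568359375 [ 0.504 -0.373]
506.0 197.5 [ 0.541 -0.542]
497.4615173339844 246.19227600097656 [ 0.422 -0.514]
[ 0.379 -0.325  0.408] [[ 0.061  0.036  0.997]
 [ 0.437 -0.9    0.005]
 [ 0.898  0.435 -0.071]] [-1.616  0.153  2.168  1.485  1.559 -1.203]
-0.8 [np.float64(-0.022506772505962617), np.float64(0.10237805313009052), np.float64(0.06886300534882644)] white: [np.float64(0.12174029910746567), np.float64(0.014780467102693175)]
   0.09 0.26 1 False [-0.923  0.412  1.928  1.48   0.28  -3.11 ]
   0.09 0.26 -1 True [-0.72   0.88   2.28   3.221  1.328 -1.569]
   0.33 0.26 1 False [-0.937  0.069  1.976  1.492  0.28  -3.11 ]
   0.33 0.26 -1 True [-0.72   0.224  2.168  3.286  0.565 -1.673]
   0.33 0 1 False [-0.938  0.025  1.959  1.514  0.28  -3.11 ]
   0.33 0 -1 True [-0.718  0.398  2.273  3.234  1.102 -1.613]
   0.33 0 -1 True [-0.718  0.398  2.273  3.234  1.102 -1.613]
   0.33 0 1 False [-0.938  0.025  1.959  1.514  0.28  -3.11 ]
-0.6 [np.float64(0.00816579048373053), np.float64(0.09144751984146256), np.float64(0.0630031668396918)] white: [np.float64(0.110989116081
[... 1908 characters left out ...]
 0.786 -3.11 ]
0.0 [np.float64(0.06510880731703098), np.float64(0.0778857717359764), np.float64(0.019340504040025405)] white: [np.float64(0.09722479786368193), np.float64(0.06405025801158842)]
   0.09 0.26 1 False [-1.008  0.547  1.688  1.079  0.801 -3.11 ]
   0.09 0.26 -1 True [-1.223  0.874  2.054  1.857  1.244 -1.359]
   0.33 0.26 1 False [-1.113  0.236  1.705  1.175  1.004 -3.11 ]
   0.33 0.26 -1 True [-1.223  0.353  1.96   1.607  1.141 -0.705]
   0.33 0 1 False [-1.152  0.24   1.705  1.321  1.071 -3.11 ]
   0.33 0 -1 True [-1.246  0.494  2.041  1.841  1.388 -0.99 ]
   0.33 0 -1 True [-1.246  0.494  2.041  1.841  1.388 -0.99 ]
   0.33 0 1 False [-1.152  0.24   1.705  1.321  1.071 -3.11 ]
```

```bash
cat > go.py <<'E'
# usage: go.py gx gy gz az el up  -> shares from now to the pose with that grasp point
from kin import *; import sys
np.set_printoptions(precision=3,suppress=True)
a=list(map(float,sys.argv[1:])); p,R,q=cur()
R1=toolR(a[3],a[4],a[5]); t=np.array(a[:3])+.019*R1[:,2]; s=ik(t,R1,[q])
dp,dr=step(p,R,t,R1); print('dp',dp,'dr',dr,'ok',s.cost<1e-6,s.x,'now grasp pt',p-.019*R[:,2],'tilt z',R[2])
E
python3 go.py .505 -.372 .33 -.3 .26 -1
```

```text
dp [ 0.358 -0.132 -0.207] dr [ 0.942  0.239 -0.747] ok True [-1.107  0.257  2.117  1.98   0.864 -0.852] now grasp pt [ 0.36  -0.325  0.409] tilt z [ 0.898  0.435 -0.071]
```

>>> {"method": "apply_moves", "body": {"delta_pos": [[0.05,-0.02,-0.02],[0.1,-0.04,-0.05],[0.17,-0.06,-0.1],[0.25,-0.09,-0.15],[0.31,-0.11,-0.18],[0.358,-0.132,-0.207],[0.358,-0.132,-0.207],[0.358,-0.132,-0.207]], "dr": [[0.16,0.04,-0.12],[0.31,0.08,-0.25],[0.47,0.12,-0.37],[0.63,0.16,-0.5],[0.79,0.2,-0.62],[0.942,0.239,-0.747],[0.942,0.239,-0.747],[0.942,0.239,-0.747]], "jaw": [1,1,1,1,1,1,1,1]}}

```text
time: 2.87
tool_pos: [0.525, -0.3763, 0.3305]
tool_rot: [3.085, -1.31, -0.239]
contact_force: [-0.5, 1.0, 0.7]
opening: 0.0916
grip_force: 0.0
```

```bash
python3 go.py .505 -.372 .09 -.3 .26 -1; python3 -c "
from h import *
a=grab('top')[150:300,300:560];b=grab('side')[60:260,240:440]
cv2.imwrite('pics/a1.png',np.hstack([cv2.resize(a,(520,300)),cv2.resize(b,(280,300))])[:,:,::-1])"
```

```text
dp [-0.006 -0.003 -0.614] dr [ 0.028 -0.009 -0.013] ok True [-1.107  0.873  2.223  2.325  1.279 -1.536] now grasp pt [ 0.507 -0.371  0.335] tilt z [ 0.966  0.015 -0.258]
```

View pics/a1.png

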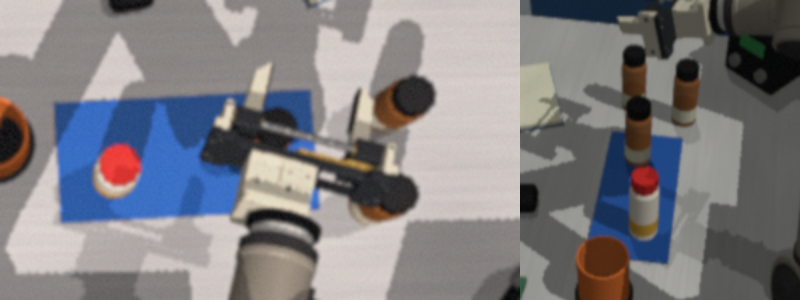

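The picture shows the open gripper over the amber bottle, with the fingers at about (260,85) and (360,110) straddling it and clear of the decoys. Descending and gripping.

>>> {"method": "apply_moves", "body": {"delta_pos": [[0,0,-0.08],[0,0,-0.16],[0,0,-0.24],[0,0,-0.32],[0,0,-0.4],[0,0,-0.4]], "dr": [[0.028,-0.009,-0.013],[0.028,-0.009,-0.013],[0.028,-0.009,-0.013],[0.028,-0.009,-0.013],[0.028,-0.009,-0.013],[0.028,-0.009,-0.013]], "jaw": [1,1,1,1,1,1]}}

```text
time: 3.47
tool_pos: [0.5204, -0.3781, 0.1606]
tool_rot: [-3.1, -1.298, -0.349]
contact_force: [-0.1, 0.8, -0.1]
opening: 0.0918
grip_force: 0.0
```

>>> {"method": "apply_moves", "body": {"delta_pos": [[-0.003,0,-0.06],[-0.006,0,-0.12],[-0.006,0,-0.18],[-0.006,-0.003,-0.214],[-0.006,-0.003,-0.214],[-0.006,-0.003,-0.214]], "dr": [[0,0,0],[0,0,0],[0,0,0],[0,0,0],[0,0,0],[0,0,0]], "jaw": [1,1,1,1,1,1]}}

```text
time: 3.97
tool_pos: [0.5196, -0.3805, 0.0847]
tool_rot: [-3.132, -1.311, -0.317]
contact_force: [-0.7, 0.5, 0.2]
opening: 0.0918
grip_force: 0.0
```

>>> {"method": "apply_moves", "body": {"delta_pos": [[0,0,0],[0,0,0],[0,0,0],[0,0,0],[0,0,0],[0,0,0],[0,0,0],[0,0,0]], "dr": [[0,0,0],[0,0,0],[0,0,0],[0,0,0],[0,0,0],[0,0,0],[0,0,0],[0,0,0]], "jaw": [0.8,0.7,0.6,0.55,0.5,0.45,0.4,0.4], "force": 35}}

```text
time: 4.63
tool_pos: [0.5197, -0.3793, 0.0831]
tool_rot: [-3.132, -1.309, -0.317]
contact_force: [-0.1, 0.3, 2.2]
opening: 0.0552
grip_force: 35.0
```

```bash
python3 go.py .505 -.372 .33 -.3 0 -1
```

```text
dp [0.009 0.004 0.617] dr [-0.161 -0.497  0.014] ok True [-1.127  0.422  2.215  2.248  1.237 -1.184] now grasp pt [ 0.502 -0.374  0.088] tilt z [ 0.966 -0.003 -0.258]
```

>>> {"method": "apply_moves", "body": {"delta_pos": [[0,0,0.04],[0,0,0.1],[0,0,0.16],[0,0,0.22],[0,0,0.28],[0,0,0.32],[0,0,0.32]], "dr": [[0,0,0],[0,0,0],[-0.02,-0.06,0],[-0.04,-0.12,0],[-0.06,-0.18,0],[-0.08,-0.25,0.01],[-0.08,-0.25,0.01]], "jaw": [0.4,0.4,0.4,0.4,0.4,0.4,0.4]}}

```text
time: 5.22
tool_pos: [0.5194, -0.3795, 0.2121]
tool_rot: [-3.134, -1.442, -0.31]
contact_force: [0.5, -0.5, -3.2]
opening: 0.055
grip_force: 35.0
```

>>> {"method": "apply_moves", "body": {"delta_pos": [[0,0,0.06],[0,0,0.12],[0,0,0.18],[0,0,0.24],[0,0,0.3],[0.009,0.004,0.3],[0.009,0.004,0.3]], "dr": [[-0.02,-0.06,0],[-0.04,-0.12,0],[-0.06,-0.18,0],[-0.08,-0.25,0],[-0.08,-0.25,0],[-0.08,-0.25,0],[-0.08,-0.25,0]], "jaw": [0.4,0.4,0.4,0.4,0.4,0.4,0.4]}}

```text
time: 5.8
tool_pos: [0.5234, -0.3775, 0.3301]
tool_rot: [-3.139, -1.569, -0.305]
contact_force: [-0.1, 0.5, -3.5]
opening: 0.0552
grip_force: 35.0
```

```bash
python3 go.py .505 -.372 .33 -.3 0 -1; python3 -c "
from h import *
grab('side','lift')"
```

```text
dp [-0.001 -0.    -0.   ] dr [-0.001 -0.003  0.005] ok True [-1.127  0.422  2.215  2.248  1.237 -1.184] now grasp pt [ 0.505 -0.372  0.33 ] tilt z [ 1.    -0.    -0.002]
```

View pics/lift.png

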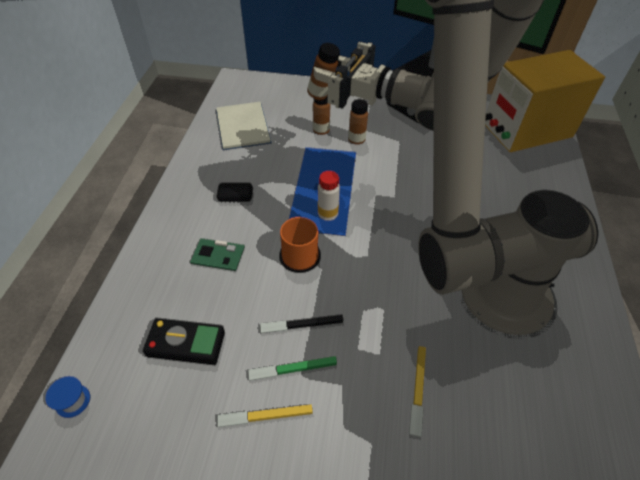

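The amber bottle hangs in the gripper at about (325,70), well above the table, and everything else is unchanged. Rolling 180° about the tool axis.

>>> {"method": "apply_moves", "body": {"delta_pos": [[0,0,0],[0,0,0],[0,0,0],[0,0,0],[0,0,0],[0,0,0]], "dr": [[0.17,-0.053,0],[0.34,-0.106,0],[0.51,-0.16,0],[0.68,-0.212,0],[0.86,-0.266,0],[0.86,-0.266,0]], "jaw": [0.4,0.4,0.4,0.4,0.4,0.4]}}

```text
time: 6.35
tool_pos: [0.5231, -0.3778, 0.328]
tool_rot: [-1.582, -1.114, -1.863]
contact_force: [-0.5, 0.3, -2.7]
opening: 0.055
grip_force: 35.0
```

>>> {"method": "apply_moves", "body": {"delta_pos": [[0,0,0],[0,0,0],[0,0,0],[0,0,0],[0,0,0],[0,0,0]], "dr": [[0.17,-0.053,0],[0.34,-0.106,0],[0.51,-0.16,0],[0.68,-0.212,0],[0.86,-0.266,0],[0.86,-0.266,0]], "jaw": [0.4,0.4,0.4,0.4,0.4,0.4]}}

```text
time: 6.85
tool_pos: [0.5231, -0.3778, 0.3289]
tool_rot: [-1.577, -0.667, -1.869]
contact_force: [-0.2, -0.4, -2.5]
opening: 0.0552
grip_force: 35.0
```

>>> {"method": "apply_moves", "body": {"delta_pos": [[0,0,0],[0,0,0],[0,0,0],[0,0,0],[0,0,0],[0,0,0]], "dr": [[0.17,-0.053,0],[0.34,-0.106,0],[0.51,-0.16,0],[0.68,-0.212,0],[0.86,-0.266,0],[0.86,-0.266,0]], "jaw": [0.4,0.4,0.4,0.4,0.4,0.4]}}

```text
time: 7.35
tool_pos: [0.5231, -0.3778, 0.3295]
tool_rot: [-1.575, -0.22, -1.87]
contact_force: [0.4, -0.2, -3.2]
opening: 0.055
grip_force: 35.0
```

>>> {"method": "apply_moves", "body": {"delta_pos": [[0,0,0],[0,0,0],[0,0,0],[0,0,0],[0,0,0],[0,0,0]], "dr": [[0.17,-0.053,0],[0.34,-0.106,0],[0.51,-0.16,0],[0.68,-0.212,0],[0.86,-0.266,0],[0.86,-0.266,0]], "jaw": [0.4,0.4,0.4,0.4,0.4,0.4]}}

```text
time: 7.85
tool_pos: [0.5231, -0.3778, 0.3299]
tool_rot: [-1.574, 0.229, -1.871]
contact_force: [-0.1, 0.0, -2.4]
opening: 0.0554
grip_force: 35.0
```

>>> {"method": "apply_moves", "body": {"delta_pos": [[0,0,0],[0,0,0],[0,0,0],[0,0,0],[0,0,0],[0,0,0]], "dr": [[0.17,-0.053,0],[0.34,-0.106,0],[0.51,-0.16,0],[0.68,-0.212,0],[0.86,-0.266,0],[0.86,-0.266,0]], "jaw": [0.4,0.4,0.4,0.4,0.4,0.4]}}

```text
time: 8.35
tool_pos: [0.5231, -0.3778, 0.3301]
tool_rot: [-1.574, 0.678, -1.871]
contact_force: [-0.0, -0.1, -2.5]
opening: 0.055
grip_force: 35.0
```

>>> {"method": "apply_moves", "body": {"delta_pos": [[0,0,0],[0,0,0],[0,0,0],[0,0,0],[0,0,0],[0,0,0]], "dr": [[0.17,-0.053,0],[0.34,-0.106,0],[0.51,-0.16,0],[0.68,-0.212,0],[0.86,-0.266,0],[0.86,-0.266,0]], "jaw": [0.4,0.4,0.4,0.4,0.4,0.4]}}

```text
time: 8.85
tool_pos: [0.5231, -0.3778, 0.3303]
tool_rot: [-1.574, 1.127, -1.872]
contact_force: [-0.2, -0.4, -2.2]
opening: 0.0551
grip_force: 35.0
```

>>> {"method": "apply_moves", "body": {"delta_pos": [[0,0,0],[0,0,0],[0,0,0],[0,0,0],[0,0,0],[0,0,0]], "dr": [[0.17,-0.053,0],[0.34,-0.106,0],[0.51,-0.16,0],[0.68,-0.212,0],[0.86,-0.266,0],[0.86,-0.266,0]], "jaw": [0.4,0.4,0.4,0.4,0.4,0.4]}}

```text
time: 9.35
tool_pos: [0.5231, -0.3778, 0.3304]
tool_rot: [1.625, 1.565, 1.328]
contact_force: [-0.4, 1.1, -2.5]
opening: 0.0549
grip_force: 35.0
```

>>> {"method": "apply_moves", "body": {"delta_pos": [[0,0,0],[0,0,0],[0,0,0],[0,0,0],[0,0,0],[0,0,0],[0,0,0],[0,0,0]], "dr": [[0,0,0],[0,0,0],[0,0,0],[0,0,0],[0,0,0],[0,0,0],[0,0,0],[0,0,0]], "jaw": [0.4,0.4,0.4,0.4,0.4,0.4,0.4,0.4]}}

```text
time: 10.02
tool_pos: [0.5231, -0.3779, 0.3307]
tool_rot: [1.567, 1.561, 1.27]
contact_force: [-0.4, 0.1, -2.3]
opening: 0.0554
grip_force: 35.0
```

```bash
python3 go.py .505 -.372 .33 -.3 0 1; python3 ob.py; python3 -c "
from h import *
im=grab('side'); cv2.imwrite('pics/inv.png',cv2.resize(im[20:170,240:440],(600,450))[:,:,::-1])"
```

```text
dp [ 0.     0.001 -0.002] dr [-0.019  0.006 -0.005] ok True [-1.127  0.422  2.215  2.248  1.237  1.957] now grasp pt [ 0.505 -0.372  0.331] tilt z [-1.    0.01  0.  ]
10.0167 array([-1.12926,  0.4209 ,  2.2125 ,  2.2432 ,  1.23689,  1.97125]) [ 0.52314 -0.37785  0.33068] [1.56708 1.56087 1.26958] [-0.40489  0.08598 -2.26396] 0.05543526199847952 34.997271448373795
```

View pics/inv.png

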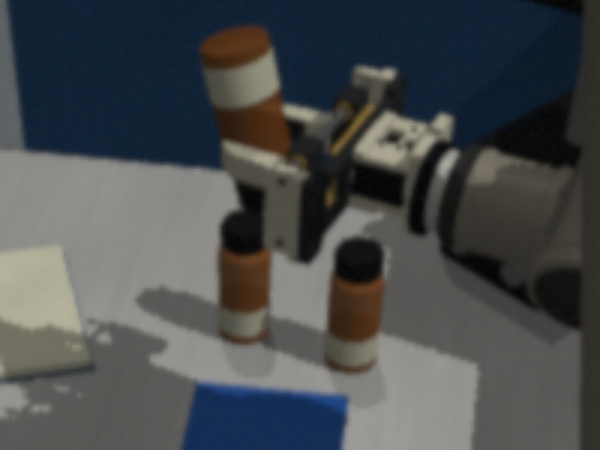

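The bottle is inverted, cap down at about (245,215) and base up at (235,45), tilted about 15° from vertical. Holding a bit more, then rolling back.

>>> {"method": "apply_moves", "body": {"delta_pos": [[0,0,0],[0,0,0],[0,0,0],[0,0,0],[0,0,0],[0,0,0],[0,0,0],[0,0,0]], "dr": [[0,0,0],[0,0,0],[0,0,0],[0,0,0],[0,0,0],[0,0,0],[0,0,0],[0,0,0]], "jaw": [0.4,0.4,0.4,0.4,0.4,0.4,0.4,0.4]}}

```text
time: 10.73
tool_pos: [0.5231, -0.3779, 0.3307]
tool_rot: [1.565, 1.56, 1.267]
contact_force: [-0.7, 0.4, -2.7]
opening: 0.0551
grip_force: 35.0
```

>>> {"method": "apply_moves", "body": {"delta_pos": [[0,0,0],[0,0,0],[0,0,0],[0,0,0],[0,0,0],[0,0,0]], "dr": [[-0.17,0.053,0],[-0.34,0.106,0],[-0.51,0.16,0],[-0.68,0.212,0],[-0.86,0.266,0],[-0.86,0.266,0]], "jaw": [0.4,0.4,0.4,0.4,0.4,0.4]}}

```text
time: 11.23
tool_pos: [0.5232, -0.3779, 0.3307]
tool_rot: [-1.573, 1.128, -1.871]
contact_force: [-0.3, -0.2, -2.3]
opening: 0.0553
grip_force: 35.0
```

>>> {"method": "apply_moves", "body": {"delta_pos": [[0,0,0],[0,0,0],[0,0,0],[0,0,0],[0,0,0],[0,0,0]], "dr": [[-0.17,0.053,0],[-0.34,0.106,0],[-0.51,0.16,0],[-0.68,0.212,0],[-0.86,0.266,0],[-0.86,0.266,0]], "jaw": [0.4,0.4,0.4,0.4,0.4,0.4]}}

```text
time: 11.73
tool_pos: [0.5231, -0.3778, 0.3307]
tool_rot: [-1.573, 0.68, -1.871]
contact_force: [-0.1, 0.4, -3.0]
opening: 0.0554
grip_force: 35.0
```

>>> {"method": "apply_moves", "body": {"delta_pos": [[0,0,0],[0,0,0],[0,0,0],[0,0,0],[0,0,0],[0,0,0]], "dr": [[-0.17,0.053,0],[-0.34,0.106,0],[-0.51,0.16,0],[-0.68,0.212,0],[-0.86,0.266,0],[-0.86,0.266,0]], "jaw": [0.4,0.4,0.4,0.4,0.4,0.4]}}

```text
time: 12.23
tool_pos: [0.5232, -0.3778, 0.3307]
tool_rot: [-1.573, 0.232, -1.871]
contact_force: [-0.2, 0.4, -2.0]
opening: 0.0552
grip_force: 35.0
```

>>> {"method": "apply_moves", "body": {"delta_pos": [[0,0,0],[0,0,0],[0,0,0],[0,0,0],[0,0,0],[0,0,0]], "dr": [[-0.17,0.053,0],[-0.34,0.106,0],[-0.51,0.16,0],[-0.68,0.212,0],[-0.86,0.266,0],[-0.86,0.266,0]], "jaw": [0.4,0.4,0.4,0.4,0.4,0.4]}}

```text
time: 12.73
tool_pos: [0.5231, -0.3778, 0.3306]
tool_rot: [-1.573, -0.217, -1.871]
contact_force: [0.5, -0.5, -2.9]
opening: 0.0552
grip_force: 35.0
```

>>> {"method": "apply_moves", "body": {"delta_pos": [[0,0,0],[0,0,0],[0,0,0],[0,0,0],[0,0,0],[0,0,0]], "dr": [[-0.17,0.053,0],[-0.34,0.106,0],[-0.51,0.16,0],[-0.68,0.212,0],[-0.86,0.266,0],[-0.86,0.266,0]], "jaw": [0.4,0.4,0.4,0.4,0.4,0.4]}}

```text
time: 13.23
tool_pos: [0.5232, -0.3778, 0.3307]
tool_rot: [-1.573, -0.666, -1.871]
contact_force: [-0.1, -0.5, -3.3]
opening: 0.0549
grip_force: 35.0
```

>>> {"method": "apply_moves", "body": {"delta_pos": [[0,0,0],[0,0,0],[0,0,0],[0,0,0],[0,0,0],[0,0,0]], "dr": [[-0.17,0.053,0],[-0.34,0.106,0],[-0.51,0.16,0],[-0.68,0.212,0],[-0.86,0.266,0],[-0.86,0.266,0]], "jaw": [0.4,0.4,0.4,0.4,0.4,0.4]}}

```text
time: 13.73
tool_pos: [0.5231, -0.3779, 0.3306]
tool_rot: [-1.573, -1.115, -1.871]
contact_force: [0.2, -0.1, -3.4]
opening: 0.0553
grip_force: 35.0
```

>>> {"method": "apply_moves", "body": {"delta_pos": [[0,0,0],[0,0,0],[0,0,0],[0,0,0],[0,0,0],[0,0,0]], "dr": [[-0.17,0.053,0],[-0.34,0.106,0],[-0.51,0.16,0],[-0.68,0.212,0],[-0.86,0.266,0],[-0.86,0.266,0]], "jaw": [0.4,0.4,0.4,0.4,0.4,0.4]}}

```text
time: 14.23
tool_pos: [0.5231, -0.3779, 0.3306]
tool_rot: [-1.59, -1.565, -1.854]
contact_force: [0.5, -0.9, -2.4]
opening: 0.0553
grip_force: 35.0
```

```bash
python3 go.py .502 -.374 .11 -.3 .26 -1; python3 go.py .502 -.374 .089 -.3 .26 -1;
```

```text
dp [-0.009 -0.004 -0.564] dr [0.143 0.5   0.006] ok True [-1.117  0.817  2.231  2.304  1.247 -1.499] now grasp pt [ 0.505 -0.372  0.331] tilt z [ 1.    -0.006 -0.   ]
dp [-0.009 -0.004 -0.616] dr [0.143 0.5   0.006] ok True [-1.117  0.876  2.223  2.316  1.282 -1.538] now grasp pt [ 0.505 -0.372  0.331] tilt z [ 1.    -0.006 -0.   ]
```

>>> {"method": "apply_moves", "body": {"delta_pos": [[0,0,-0.05],[0,0,-0.12],[0,0,-0.19],[0,0,-0.26],[0,0,-0.33],[0,0,-0.39],[-0.004,0,-0.42],[-0.004,0,-0.42]], "dr": [[0.02,0.08,0],[0.04,0.16,0],[0.07,0.25,0],[0.1,0.33,0],[0.12,0.41,0],[0.143,0.5,0.006],[0.143,0.5,0.006],[0.143,0.5,0.006]], "jaw": [0.4,0.4,0.4,0.4,0.4,0.4,0.4,0.4]}}

```text
time: 14.9
tool_pos: [0.521, -0.3773, 0.159]
tool_rot: [-3.126, -1.305, -0.315]
contact_force: [0.6, 0.3, -2.8]
opening: 0.0556
grip_force: 35.0
```

>>> {"method": "apply_moves", "body": {"delta_pos": [[0,0,-0.03],[0,0,-0.07],[0,0,-0.1],[-0.005,-0.004,-0.13],[-0.005,-0.004,-0.15],[-0.005,-0.004,-0.16],[-0.005,-0.004,-0.16],[-0.005,-0.004,-0.16]], "dr": [[0,0,0],[0,0,0],[0,0,0],[0,0,0],[0,0,0],[0,0,0],[0,0,0],[0,0,0]], "jaw": [0.4,0.4,0.4,0.4,0.4,0.4,0.4,0.4]}}

```text
time: 15.57
tool_pos: [0.5197, -0.3795, 0.099]
tool_rot: [3.128, -1.311, -0.286]
contact_force: [1.0, -1.6, -2.7]
opening: 0.0552
grip_force: 35.0
```

```bash
python3 go.py .502 -.374 .088 -.3 .26 -1; python3 ob.py
```

```text
dp [-0.    0.   -0.04] dr [ 0.007 -0.002 -0.002] ok True [-1.117  0.878  2.223  2.317  1.283 -1.54 ] now grasp pt [ 0.502 -0.374  0.104] tilt z [ 0.966  0.003 -0.257]
15.5667 array([-1.11642,  0.8348 ,  2.22851,  2.30837,  1.25788, -1.51449]) [ 0.51966 -0.37948  0.09895] [ 3.128   -1.31101 -0.28606] [ 1.02628 -1.62204 -2.74112] 0.0552209752721917 34.997444450855255
```

16 mm to go. Lowering slowly while watching force.

>>> {"method": "apply_moves", "body": {"delta_pos": [[0,0,-0.007],[0,0,-0.014],[0,0,-0.02],[0,0,-0.025],[0,0,-0.03],[0,0,-0.034],[0,0,-0.037],[0,0,-0.037]], "dr": [[0,0,0],[0,0,0],[0,0,0],[0,0,0],[0,0,0],[0,0,0],[0,0,0],[0,0,0]], "jaw": [0.4,0.4,0.4,0.4,0.4,0.4,0.4,0.4]}}

```text
time: 16.23
tool_pos: [0.5195, -0.3794, 0.0835]
tool_rot: [3.125, -1.31, -0.283]
contact_force: [0.2, 0.7, -2.1]
opening: 0.0552
grip_force: 35.0
```

>>> {"method": "apply_moves", "body": {"delta_pos": [[0,0,-0.001],[0,0,-0.002],[0,0,-0.003],[0,0,-0.003]], "dr": [[0,0,0],[0,0,0],[0,0,0],[0,0,0]], "jaw": [0.4,0.4,0.4,0.4]}}

```text
time: 16.57
tool_pos: [0.5197, -0.3795, 0.083]
tool_rot: [3.123, -1.312, -0.281]
contact_force: [0.5, 0.0, -0.9]
opening: 0.0555
grip_force: 35.0
```

>>> {"method": "apply_moves", "body": {"delta_pos": [[0,0,-0.001],[0,0,-0.002],[0,0,-0.002],[0,0,-0.002]], "dr": [[0,0,0],[0,0,0],[0,0,0],[0,0,0]], "jaw": [0.4,0.4,0.4,0.4]}}

```text
time: 16.9
tool_pos: [0.5198, -0.3796, 0.083]
tool_rot: [3.121, -1.313, -0.279]
contact_force: [-1.6, 1.8, 5.4]
opening: 0.0555
grip_force: 35.0
```

>>> {"method": "apply_moves", "body": {"delta_pos": [[0,0,0],[0,0,0],[0,0,0],[0,0,0],[0,0,0],[0,0,0],[0,0,0],[0,0,0]], "dr": [[0,0,0],[0,0,0],[0,0,0],[0,0,0],[0,0,0],[0,0,0],[0,0,0],[0,0,0]], "jaw": [0.6,0.65,0.7,0.8,0.9,1,1,1]}}

```text
time: 17.57
tool_pos: [0.5195, -0.3794, 0.0817]
tool_rot: [3.124, -1.311, -0.282]
contact_force: [0.5, 0.4, -0.0]
opening: 0.0904
grip_force: 0.0
```

>>> {"method": "apply_moves", "body": {"delta_pos": [[0,0,0],[0,0,0.08],[0,0,0.16],[0,0,0.24],[0,0,0.32],[0,0,0.4],[0,0,0.48],[0,0,0.48]], "dr": [[0,0,0],[0,0,0],[0,0,0],[0,0,0],[0,0,0],[0,0,0],[0,0,0],[0,0,0]], "jaw": [1,1,1,1,1,1,1,1]}}

```text
time: 18.23
tool_pos: [0.5203, -0.3801, 0.2814]
tool_rot: [3.095, -1.32, -0.253]
contact_force: [-0.2, -0.7, 1.3]
opening: 0.0914
grip_force: 0.0
```

```bash
python3 - <<'E'
from h import *
im=grab('side'); cv2.imwrite('pics/set1.png',cv2.resize(im[60:260,200:440],(720,600))[:,:,::-1])
E
for az in -0.3 -0.15 0 ; do python3 go.py .4625 -.184 .30 $az .26 -1;python3 go.py .4625 -.184 .09 $az .26 -1;python3 go.py .4625 -.184 .33 $az 0 -1; done
```

```text
dp [-0.099  0.476  0.042] dr [ 0.023  0.005 -0.003] ok True [-0.857  0.085  2.522  2.415  0.878 -1.213] now grasp pt [ 0.502 -0.374  0.283] tilt z [ 0.968  0.01  -0.252]
dp [-0.099  0.476 -0.483] dr [ 0.023  0.005 -0.003] ok True [-0.857  1.101  2.648  2.584  1.831 -1.889] now grasp pt [ 0.502 -0.374  0.283] tilt z [ 0.968  0.01  -0.252]
dp [-0.098  0.475  0.13 ] dr [-0.131 -0.492 -0.   ] ok True [-0.886  0.279  2.619  2.542  1.368 -1.434] now grasp pt [ 0.502 -0.374  0.283] tilt z [ 0.968  0.01  -0.252]
dp [-0.098  0.482  0.042] dr [0.022 0.006 0.297] ok True [-1.018  0.112  2.487  2.07   0.997 -1.082] now grasp pt [ 0.502 -0.374  0.283] tilt z [ 0.968  0.01  -0.252]
dp [-0.098  0.482 -0.483] dr [0.022 0.006 0.297] ok True [-1.018  1.049  2.604  2.309  1.652 -1.954] now grasp pt [ 0.502 -0.374  0.283] tilt z [ 0.968  0.01  -0.252]
dp [-0.096  0.482  0.13 ] dr [-0.094 -0.501  0.298] ok True [-1.055  0.29   2.576  2.218  1.402 -1.352] now grasp pt [ 0.502 -0.374  0.283] tilt z [ 0.968  0.01  -0.252]
dp [-0.097  0.489  0.042] dr [0.022 0.008 0.597] ok True [-1.122  0.155  2.425  1.816  1.114 -1.007] now grasp pt [ 0.502 -0.374  0.283] tilt z [ 0.968  0.01  -0.252]
dp [-0.097  0.489 -0.483] dr [0.022 0.008 0.597] ok True [-1.122  0.981  2.528  2.078  1.481 -1.901] now grasp pt [ 0.502 -0.374  0.283] tilt z [ 0.968  0.01  -0.252]
dp [-0.096  0.489  0.13 ] dr [-0.056 -0.508  0.597] ok True [-1.16   0.313  2.501  1.962  1.442 -1.269] now grasp pt [ 0.502 -0.374  0.283] tilt z [ 0.968  0.01  -0.252]
```

View pics/set1.png

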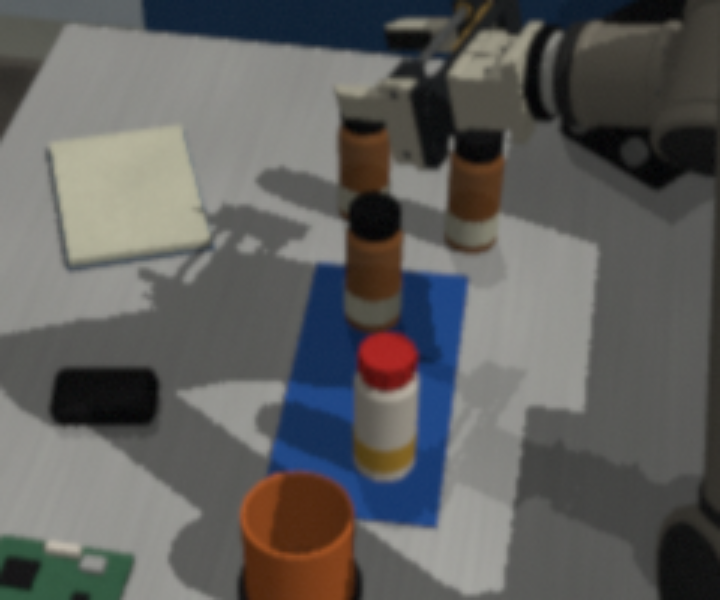

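The amber bottle stands upright on the mat at (373,265) and the white bottle at (387,410), both undisturbed. Now the white bottle, at azimuth 0.3.

```bash
python3 go.py .4625 -.184 .29 .3 .26 -1;
```

```text
dp [-0.099  0.503  0.017] dr [0.021 0.011 1.197] ok True [-1.201  0.291  2.258  1.48   1.317 -0.958] now grasp pt [ 0.502 -0.374  0.283] tilt z [ 0.968  0.01  -0.252]
```

>>> {"method": "apply_moves", "body": {"delta_pos": [[-0.01,0.05,0],[-0.02,0.1,0],[-0.03,0.15,0.01],[-0.04,0.2,0.01],[-0.05,0.25,0.01],[-0.05,0.25,0.01]], "dr": [[0,0,0.12],[0,0,0.24],[0,0,0.36],[0.01,0,0.48],[0.01,0,0.6],[0.01,0,0.6]], "jaw": [1,1,1,1,1,1]}}

```text
time: 18.78
tool_pos: [0.4989, -0.2776, 0.2765]
tool_rot: [-3.128, -1.309, -0.009]
contact_force: [-0.9, -1.0, -0.0]
opening: 0.0916
grip_force: 0.0
```

>>> {"method": "apply_moves", "body": {"delta_pos": [[-0.01,0.05,0],[-0.02,0.1,0],[-0.03,0.15,0.01],[-0.04,0.2,0.01],[-0.05,0.253,0.01],[-0.05,0.253,0.01],[-0.05,0.253,0.01]], "dr": [[0,0,0.12],[0,0,0.24],[0,0,0.36],[0.01,0,0.48],[0.01,0.01,0.6],[0.01,0.01,0.6],[0.01,0.01,0.6]], "jaw": [1,1,1,1,1,1,1]}}

```text
time: 19.37
tool_pos: [0.48, -0.1791, 0.2815]
tool_rot: [-3.116, -1.306, 0.274]
contact_force: [0.4, -0.2, -0.5]
opening: 0.0918
grip_force: 0.0
```

```bash
python3 go.py .4625 -.184 .09 .3 .26 -1; python3 - <<'E'
from h import *
t=grab('top');c=blobs('top',t,(0,150,80),(8,255,255),(330,200,400,265))
for k in c[:2]: print(cv2.minAreaRect(k),onz('top',*cv2.minAreaRect(k)[0],.139))
E
```

```text
dp [ 0.     0.001 -0.491] dr [-0.01  -0.013  0.004] ok True [-1.201  0.889  2.327  1.66   1.317 -1.647] now grasp pt [ 0.462 -0.185  0.287] tilt z [ 0.965 -0.007 -0.262]
((359.5, 232.5), (17.0, 17.0), 90.0) [ 0.46190502 -0.18382722  0.139     ]
```

>>> {"method": "apply_moves", "body": {"delta_pos": [[0,0,-0.08],[0,0,-0.16],[0,0,-0.24],[0,0,-0.3],[0,0,-0.3]], "dr": [[-0.01,-0.013,0.004],[-0.01,-0.013,0.004],[-0.01,-0.013,0.004],[-0.01,-0.013,0.004],[-0.01,-0.013,0.004]], "jaw": [1,1,1,1,1]}}

```text
time: 19.83
tool_pos: [0.4794, -0.179, 0.1574]
tool_rot: [-3.115, -1.307, 0.274]
contact_force: [-0.7, -0.5, 0.6]
opening: 0.0916
grip_force: 0.0
```

>>> {"method": "apply_moves", "body": {"delta_pos": [[0,0,-0.06],[0,0,-0.12],[0,0,-0.16],[0,0,-0.19],[0,0,-0.19],[0,0,-0.19]], "dr": [[0,0,0],[0,0,0],[0,0,0],[0,0,0],[0,0,0],[0,0,0]], "jaw": [1,1,1,1,1,1]}}

```text
time: 20.33
tool_pos: [0.4798, -0.179, 0.0865]
tool_rot: [3.139, -1.311, 0.304]
contact_force: [-0.0, -0.2, 0.2]
opening: 0.0919
grip_force: 0.0
```

>>> {"method": "apply_moves", "body": {"delta_pos": [[0,0,0],[0,0,0],[0,0,0],[0,0,0],[0,0,0],[0,0,0],[0,0,0],[0,0,0]], "dr": [[0,0,0],[0,0,0],[0,0,0],[0,0,0],[0,0,0],[0,0,0],[0,0,0],[0,0,0]], "jaw": [0.8,0.7,0.6,0.55,0.5,0.45,0.4,0.4], "force": 35}}

```text
time: 21.0
tool_pos: [0.4797, -0.1785, 0.0861]
tool_rot: [3.138, -1.311, 0.306]
contact_force: [1.3, -1.6, 2.0]
opening: 0.0557
grip_force: 35.0
```

```bash
python3 go.py .4625 -.184 .33 .3 0 -1
```

```text
dp [0.002 0.    0.61 ] dr [ 0.156 -0.495 -0.005] ok True [-1.233  0.387  2.301  1.605  1.554 -1.118] now grasp pt [ 0.462 -0.184  0.091] tilt z [ 0.967  0.001 -0.257]
```

>>> {"method": "apply_moves", "body": {"delta_pos": [[0,0,0.04],[0,0,0.1],[0,0,0.16],[0,0,0.22],[0,0,0.28],[0,0,0.32],[0,0,0.32]], "dr": [[0,0,0],[0,0,0],[0.02,-0.06,0],[0.04,-0.12,0],[0.06,-0.18,0],[0.08,-0.25,0],[0.08,-0.25,0]], "jaw": [0.4,0.4,0.4,0.4,0.4,0.4,0.4]}}

```text
time: 21.58
tool_pos: [0.4794, -0.1781, 0.215]
tool_rot: [3.129, -1.443, 0.316]
contact_force: [-0.1, -0.8, -3.7]
opening: 0.0553
grip_force: 35.0
```

>>> {"method": "apply_moves", "body": {"delta_pos": [[0,0,0.06],[0,0,0.12],[0,0,0.18],[0,0,0.24],[0,0,0.29],[0,0,0.29],[0,0,0.29]], "dr": [[0.02,-0.06,0],[0.04,-0.12,0],[0.06,-0.18,0],[0.076,-0.245,0],[0.076,-0.245,0],[0.076,-0.245,0],[0.076,-0.245,0]], "jaw": [0.4,0.4,0.4,0.4,0.4,0.4,0.4]}}

```text
time: 22.17
tool_pos: [0.4795, -0.1781, 0.329]
tool_rot: [2.71, -1.567, 0.735]
contact_force: [-0.1, 0.2, -2.9]
opening: 0.0548
grip_force: 35.0
```

>>> {"method": "apply_moves", "body": {"delta_pos": [[0,0,0],[0,0,0],[0,0,0],[0,0,0],[0,0,0],[0,0,0]], "dr": [[0.17,0.053,0],[0.34,0.106,0],[0.51,0.16,0],[0.68,0.212,0],[0.86,0.266,0],[0.86,0.266,0]], "jaw": [0.4,0.4,0.4,0.4,0.4,0.4]}}

```text
time: 22.67
tool_pos: [0.4796, -0.1783, 0.3279]
tool_rot: [-1.574, -1.115, -1.265]
contact_force: [0.4, 0.8, -3.4]
opening: 0.0551
grip_force: 35.0
```

>>> {"method": "apply_moves", "body": {"delta_pos": [[0,0,0],[0,0,0],[0,0,0],[0,0,0],[0,0,0],[0,0,0]], "dr": [[0.17,0.053,0],[0.34,0.106,0],[0.51,0.16,0],[0.68,0.212,0],[0.86,0.266,0],[0.86,0.266,0]], "jaw": [0.4,0.4,0.4,0.4,0.4,0.4]}}

```text
time: 23.17
tool_pos: [0.4796, -0.1782, 0.3285]
tool_rot: [-1.57, -0.668, -1.269]
contact_force: [0.6, 0.0, -3.5]
opening: 0.0551
grip_force: 35.0
```

>>> {"method": "apply_moves", "body": {"delta_pos": [[0,0,0],[0,0,0],[0,0,0],[0,0,0],[0,0,0],[0,0,0]], "dr": [[0.17,0.053,0],[0.34,0.106,0],[0.51,0.16,0],[0.68,0.212,0],[0.86,0.266,0],[0.86,0.266,0]], "jaw": [0.4,0.4,0.4,0.4,0.4,0.4]}}

```text
time: 23.67
tool_pos: [0.4796, -0.1783, 0.329]
tool_rot: [-1.569, -0.221, -1.27]
contact_force: [-0.3, -0.2, -1.9]
opening: 0.0553
grip_force: 35.0
```

>>> {"method": "apply_moves", "body": {"delta_pos": [[0,0,0],[0,0,0],[0,0,0],[0,0,0],[0,0,0],[0,0,0]], "dr": [[0.17,0.053,0],[0.34,0.106,0],[0.51,0.16,0],[0.68,0.212,0],[0.86,0.266,0],[0.86,0.266,0]], "jaw": [0.4,0.4,0.4,0.4,0.4,0.4]}}

```text
time: 24.17
tool_pos: [0.4795, -0.1782, 0.3292]
tool_rot: [-1.568, 0.228, -1.27]
contact_force: [-0.1, 0.0, -2.5]
opening: 0.0551
grip_force: 35.0
```

>>> {"method": "apply_moves", "body": {"delta_pos": [[0,0,0],[0,0,0],[0,0,0],[0,0,0],[0,0,0],[0,0,0]], "dr": [[0.17,0.053,0],[0.34,0.106,0],[0.51,0.16,0],[0.68,0.212,0],[0.86,0.266,0],[0.86,0.266,0]], "jaw": [0.4,0.4,0.4,0.4,0.4,0.4]}}

```text
time: 24.67
tool_pos: [0.4796, -0.1782, 0.3295]
tool_rot: [-1.568, 0.677, -1.27]
contact_force: [0.5, 0.1, -2.8]
opening: 0.0554
grip_force: 35.0
```

>>> {"method": "apply_moves", "body": {"delta_pos": [[0,0,0],[0,0,0],[0,0,0],[0,0,0],[0,0,0],[0,0,0]], "dr": [[0.17,0.053,0],[0.34,0.106,0],[0.51,0.16,0],[0.68,0.212,0],[0.86,0.266,0],[0.86,0.266,0]], "jaw": [0.4,0.4,0.4,0.4,0.4,0.4]}}

```text
time: 25.17
tool_pos: [0.4795, -0.1782, 0.3296]
tool_rot: [-1.567, 1.126, -1.27]
contact_force: [-0.1, -0.4, -2.9]
opening: 0.0551
grip_force: 35.0
```

>>> {"method": "apply_moves", "body": {"delta_pos": [[0,0,0],[0,0,0],[0,0,0],[0,0,0],[0,0,0],[0,0,0]], "dr": [[0.17,0.053,0],[0.34,0.106,0],[0.51,0.16,0],[0.68,0.212,0],[0.86,0.266,0],[0.86,0.266,0]], "jaw": [0.4,0.4,0.4,0.4,0.4,0.4]}}

```text
time: 25.67
tool_pos: [0.4795, -0.1782, 0.3297]
tool_rot: [1.494, 1.566, 1.791]
contact_force: [0.0, -0.9, -2.3]
opening: 0.0547
grip_force: 35.0
```

>>> {"method": "apply_moves", "body": {"delta_pos": [[0,0,0],[0,0,0],[0,0,0],[0,0,0],[0,0,0],[0,0,0],[0,0,0],[0,0,0]], "dr": [[0,0,0],[0,0,0],[0,0,0],[0,0,0],[0,0,0],[0,0,0],[0,0,0],[0,0,0]], "jaw": [0.4,0.4,0.4,0.4,0.4,0.4,0.4,0.4]}}

```text
time: 26.33
tool_pos: [0.4796, -0.1783, 0.3299]
tool_rot: [1.499, 1.562, 1.796]
contact_force: [0.3, -0.8, -3.9]
opening: 0.0553
grip_force: 35.0
```

```bash
python3 go.py .4625 -.184 .33 .3 0 1; python3 ob.py; python3 -c "
from h import *
im=grab('side'); cv2.imwrite('pics/inv2.png',cv2.resize(im[20:270,220:440],(528,600))[:,:,::-1])"
```

```text
dp [ 0.003 -0.     0.   ] dr [-0.017 -0.004  0.006] ok True [-1.233  0.387  2.301  1.605  1.554  2.024] now grasp pt [ 0.461 -0.184  0.33 ] tilt z [-1.     0.009  0.001]
26.3333 array([-1.23567,  0.38651,  2.30548,  1.60547,  1.55476,  2.02876]) [ 0.47955 -0.17826  0.32987] [1.49892 1.56213 1.79585] [ 0.30436 -0.81776 -3.90095] 0.05531684743024623 34.99725043773651
```

View pics/inv2.png

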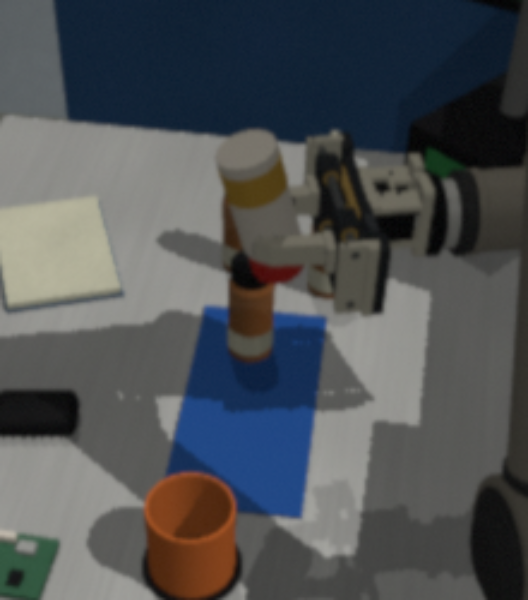

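The white bottle is inverted, with its red cap at (275,270) and base at (250,150). The amber bottle still stands on the mat at (250,310). Holding, then rolling back and lowering.

>>> {"method": "apply_moves", "body": {"delta_pos": [[0,0,0],[0,0,0],[0,0,0],[0,0,0],[0,0,0],[0,0,0],[0,0,0],[0,0,0]], "dr": [[0,0,0],[0,0,0],[0,0,0],[0,0,0],[0,0,0],[0,0,0],[0,0,0],[0,0,0]], "jaw": [0.4,0.4,0.4,0.4,0.4,0.4,0.4,0.4]}}

```text
time: 27.05
tool_pos: [0.4795, -0.1782, 0.3299]
tool_rot: [1.499, 1.562, 1.796]
contact_force: [-0.3, 1.0, -2.1]
opening: 0.0551
grip_force: 35.0
```

>>> {"method": "apply_moves", "body": {"delta_pos": [[0,0,0],[0,0,0],[0,0,0],[0,0,0],[0,0,0],[0,0,0]], "dr": [[-0.17,-0.053,0],[-0.34,-0.106,0],[-0.51,-0.16,0],[-0.68,-0.212,0],[-0.86,-0.266,0],[-0.86,-0.266,0]], "jaw": [0.4,0.4,0.4,0.4,0.4,0.4]}}

```text
time: 27.55
tool_pos: [0.4796, -0.1783, 0.3299]
tool_rot: [-1.566, 1.126, -1.269]
contact_force: [0.6, -0.0, -2.8]
opening: 0.0554
grip_force: 35.0
```

>>> {"method": "apply_moves", "body": {"delta_pos": [[0,0,0],[0,0,0],[0,0,0],[0,0,0],[0,0,0],[0,0,0]], "dr": [[-0.17,-0.053,0],[-0.34,-0.106,0],[-0.51,-0.16,0],[-0.68,-0.212,0],[-0.86,-0.266,0],[-0.86,-0.266,0]], "jaw": [0.4,0.4,0.4,0.4,0.4,0.4]}}

```text
time: 28.05
tool_pos: [0.4796, -0.1783, 0.3299]
tool_rot: [-1.567, 0.679, -1.27]
contact_force: [0.4, 0.4, -2.6]
opening: 0.0554
grip_force: 35.0
```

>>> {"method": "apply_moves", "body": {"delta_pos": [[0,0,0],[0,0,0],[0,0,0],[0,0,0],[0,0,0],[0,0,0]], "dr": [[-0.17,-0.053,0],[-0.34,-0.106,0],[-0.51,-0.16,0],[-0.68,-0.212,0],[-0.86,-0.266,0],[-0.86,-0.266,0]], "jaw": [0.4,0.4,0.4,0.4,0.4,0.4]}}

```text
time: 28.55
tool_pos: [0.4796, -0.1783, 0.3299]
tool_rot: [-1.568, 0.231, -1.27]
contact_force: [0.4, -0.3, -3.0]
opening: 0.0549
grip_force: 35.0
```

>>> {"method": "apply_moves", "body": {"delta_pos": [[0,0,0],[0,0,0],[0,0,0],[0,0,0],[0,0,0],[0,0,0]], "dr": [[-0.17,-0.053,0],[-0.34,-0.106,0],[-0.51,-0.16,0],[-0.68,-0.212,0],[-0.86,-0.266,0],[-0.86,-0.266,0]], "jaw": [0.4,0.4,0.4,0.4,0.4,0.4]}}

```text
time: 29.05
tool_pos: [0.4796, -0.1783, 0.3299]
tool_rot: [-1.568, -0.218, -1.27]
contact_force: [-0.4, 0.3, -3.1]
opening: 0.0557
grip_force: 35.0
```

>>> {"method": "apply_moves", "body": {"delta_pos": [[0,0,0],[0,0,0],[0,0,0],[0,0,0],[0,0,0],[0,0,0]], "dr": [[-0.17,-0.053,0],[-0.34,-0.106,0],[-0.51,-0.16,0],[-0.68,-0.212,0],[-0.86,-0.266,0],[-0.86,-0.266,0]], "jaw": [0.4,0.4,0.4,0.4,0.4,0.4]}}

```text
time: 29.55
tool_pos: [0.4796, -0.1783, 0.3299]
tool_rot: [-1.568, -0.667, -1.27]
contact_force: [0.6, -0.3, -2.5]
opening: 0.0551
grip_force: 35.0
```

>>> {"method": "apply_moves", "body": {"delta_pos": [[0,0,0],[0,0,0],[0,0,0],[0,0,0],[0,0,0],[0,0,0]], "dr": [[-0.17,-0.053,0],[-0.34,-0.106,0],[-0.51,-0.16,0],[-0.68,-0.212,0],[-0.86,-0.266,0],[-0.86,-0.266,0]], "jaw": [0.4,0.4,0.4,0.4,0.4,0.4]}}

```text
time: 30.05
tool_pos: [0.4796, -0.1782, 0.3299]
tool_rot: [-1.569, -1.117, -1.269]
contact_force: [0.1, -0.3, -2.6]
opening: 0.0549
grip_force: 35.0
```

>>> {"method": "apply_moves", "body": {"delta_pos": [[0,0,0],[0,0,0],[0,0,0],[0,0,0],[0,0,0],[0,0,0]], "dr": [[-0.17,-0.053,0],[-0.34,-0.106,0],[-0.51,-0.16,0],[-0.68,-0.212,0],[-0.86,-0.266,0],[-0.86,-0.266,0]], "jaw": [0.4,0.4,0.4,0.4,0.4,0.4]}}

```text
time: 30.55
tool_pos: [0.4795, -0.1782, 0.3299]
tool_rot: [-1.703, -1.566, -1.136]
contact_force: [0.8, 0.0, -2.5]
opening: 0.0553
grip_force: 35.0
```

>>> {"method": "apply_moves", "body": {"delta_pos": [[0,0,-0.05],[0,0,-0.12],[0,0,-0.19],[0,0,-0.26],[0,0,-0.33],[0,0,-0.39],[0,0,-0.42],[0,0,-0.42]], "dr": [[-0.02,0.08,0],[-0.04,0.16,0],[-0.07,0.25,0],[-0.1,0.33,0],[-0.13,0.41,0],[-0.156,0.495,0],[-0.156,0.495,0],[-0.156,0.495,0]], "jaw": [0.4,0.4,0.4,0.4,0.4,0.4,0.4,0.4]}}

```text
time: 31.22
tool_pos: [0.4796, -0.1783, 0.1602]
tool_rot: [-3.104, -1.309, 0.264]
contact_force: [0.4, -0.2, -2.4]
opening: 0.055
grip_force: 35.0
```

```bash
python3 go.py .462 -.184 .091 .305 .26 -1
```

```text
dp [-0.    -0.    -0.185] dr [-0.018 -0.008  0.009] ok True [-1.203  0.885  2.324  1.652  1.316 -1.641] now grasp pt [ 0.462 -0.184  0.165] tilt z [ 0.966 -0.01  -0.258]
```

>>> {"method": "apply_moves", "body": {"delta_pos": [[0,0,-0.04],[0,0,-0.08],[0,0,-0.11],[0,0,-0.135],[0,0,-0.15],[0,0,-0.16],[0,0,-0.17],[0,0,-0.175]], "dr": [[-0.018,-0.008,0.009],[-0.018,-0.008,0.009],[-0.018,-0.008,0.009],[-0.018,-0.008,0.009],[-0.018,-0.008,0.009],[-0.018,-0.008,0.009],[-0.018,-0.008,0.009],[-0.018,-0.008,0.009]], "jaw": [0.4,0.4,0.4,0.4,0.4,0.4,0.4,0.4]}}

```text
time: 31.88
tool_pos: [0.4796, -0.1785, 0.092]
tool_rot: [3.105, -1.312, 0.343]
contact_force: [0.3, -0.4, -3.0]
opening: 0.0552
grip_force: 35.0
```

>>> {"method": "apply_moves", "body": {"delta_pos": [[0,0,-0.003],[0,0,-0.006],[0,0,-0.009],[0,0,-0.011],[0,0,-0.011],[0,0,-0.011]], "dr": [[0,0,0],[0,0,0],[0,0,0],[0,0,0],[0,0,0],[0,0,0]], "jaw": [0.4,0.4,0.4,0.4,0.4,0.4]}}

```text
time: 32.38
tool_pos: [0.4796, -0.1782, 0.0876]
tool_rot: [3.101, -1.312, 0.347]
contact_force: [-0.6, -0.1, -3.5]
opening: 0.0552
grip_force: 35.0
```

```bash
python3 go.py .462 -.184 .090 .305 .26 -1
```

```text
dp [-0.    -0.001 -0.006] dr [ 0.019  0.008 -0.005] ok True [-1.203  0.888  2.324  1.652  1.316 -1.643] now grasp pt [ 0.462 -0.184  0.092] tilt z [ 0.967  0.01  -0.256]
```

>>> {"method": "apply_moves", "body": {"delta_pos": [[0,0,-0.001],[0,0,-0.003],[0,0,-0.004],[0,0,-0.005],[0,0,-0.006],[0,0,-0.006]], "dr": [[0.015,0.006,0],[0.015,0.006,0],[0.015,0.006,0],[0.015,0.006,0],[0.015,0.006,0],[0.015,0.006,0]], "jaw": [0.4,0.4,0.4,0.4,0.4,0.4]}}

```text
time: 32.88
tool_pos: [0.4798, -0.1783, 0.0862]
tool_rot: [3.131, -1.314, 0.318]
contact_force: [-0.7, -1.2, 4.7]
opening: 0.055
grip_force: 35.0
```

>>> {"method": "apply_moves", "body": {"delta_pos": [[0,0,0],[0,0,0],[0,0,0],[0,0,0],[0,0,0],[0,0,0],[0,0,0],[0,0,0]], "dr": [[0,0,0],[0,0,0],[0,0,0],[0,0,0],[0,0,0],[0,0,0],[0,0,0],[0,0,0]], "jaw": [0.6,0.65,0.7,0.8,0.9,1,1,1]}}

```text
time: 33.55
tool_pos: [0.4795, -0.1782, 0.085]
tool_rot: [3.132, -1.311, 0.316]
contact_force: [0.5, -1.1, 0.6]
opening: 0.0905
grip_force: 0.0
```

>>> {"method": "apply_moves", "body": {"delta_pos": [[0,0,0],[0,0,0.08],[0,0,0.16],[0,0,0.24],[0,0,0.32],[0,0,0.4],[0,0,0.5],[0,0,0.5]], "dr": [[0,0,0],[0,0,0],[0,0,0],[0,0,0],[0,0,0],[0,0,0],[0,0,0],[0,0,0]], "jaw": [1,1,1,1,1,1,1,1]}}

```text
time: 34.22
tool_pos: [0.48, -0.1783, 0.2917]
tool_rot: [3.088, -1.314, 0.36]
contact_force: [-0.2, -1.4, -0.2]
opening: 0.092
grip_force: 0.0
```

```bash
python3 meas.py; python3 -c "
from h import *
grab('side','set2')"
```

```text
green top [0.4399 0.2626] 0.34007993 [0.1268 0.015 ]
green side [0.4391 0.2643] 0.34710833 [0.1274 0.0192]
yellow top [0.4738 0.3704] 0.3023711 [0.1301 0.0182]
yellow side [0.4731 0.372 ] 0.29816952 [0.1279 0.0195]
black top [0.4399 0.1559] 0.3062088 [0.1256 0.0143]
black side [0.4384 0.1594] 0.31456482 [0.1292 0.0251]
mat (array([ 0.4904, -0.2806], dtype=float32), np.float32(-1.5383899), [0.3367677628993988, 0.15648490190505981])
red top (359.5, 232.5, 17.0, 17.0) [ 0.4624 -0.1841  0.135 ]
blackcap top (437.75006103515625, 213.75003051757812, 19.091880798339844, 18.384775161743164) [ 0.5042 -0.3746  0.135 ]
red side (328.7500305175781, 180.25001525878906, 16.970561981201172, 17.677669525146484) [ 0.4627 -0.1813  0.13  ]
blackcap side (323.5, 131.5, 17.0, 19.0) [ 0.5073 -0.3732  0.13  ]
cup ((295.6428527832031, 218.5), 20.510177612304688) [ 0.5049 -0.0295  0.1   ] [ 0.5049 -0.0304  0.1   ]
cup side rim left/right [ 0.5519 -0.0042  0.1   ] [ 0.4629 -0.0199  0.1   ] [ 0.5184 -0.0682  0.1   ]
```

View pics/set2.png

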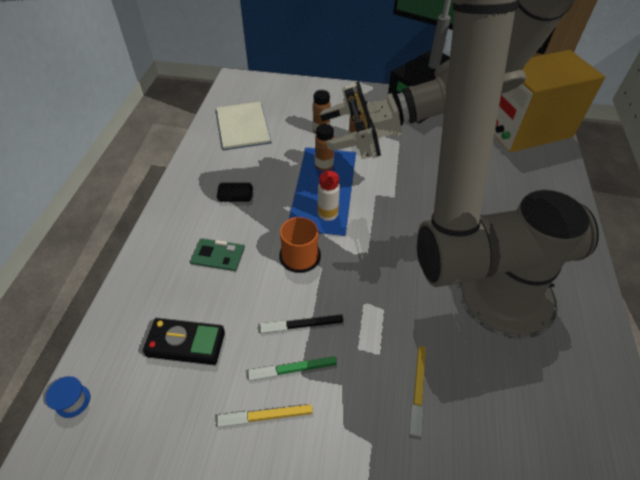

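Both bottles stand upright on the mat, white at (328,195) and amber at (324,145). The spatulas are unchanged: black (300,322), green (293,368), yellow (265,414). Now I plan the spatula path.

```bash
cat > chain.py <<'E'
from kin import *
np.set_printoptions(precision=2,suppress=True)
def chain(W,q,n=10,up=-1):
    W=[np.array(w,float) for w in W]; 
    for i in range(len(W)-1):
        worst=0
        for k in range(1,n+1):
            w=W[i]+(W[i+1]-W[i])*k/n; R=toolR(w[3],w[4],up); s=ik(w[:3]+.019*R[:,2],R,[q]); worst=max(worst,abs(s.x-q).max())
            if s.cost>1e-6: print('bad',w,s.x)
            q=s.x
        print(W[i+1],q,'jump',worst)
    return q
if __name__=='__main__':
    p,R,q=cur()
    for s in ((.488,.172,.31),(.487,.28,.34),(.521,.386,.30)):
        for a in (0.,-.25):
            print('---',s,a); chain([(.461,-.184,.3,.3,.26),(*s[:2],.33,s[2],.9),(*s[:2],.12,s[2],1.57),(*s[:2],.023,s[2],1.57),(*s[:2],.3,s[2],1.2),(.49,.05,.33,a,.6),(.505,-.03,.33,a,.25),(.505,-.03,.13,a,.25)],q)
E
python3 chain.py
```

```text
--- (0.488, 0.172, 0.31) 0.0
[0.49 0.17 0.33 0.31 0.9 ] [ 0.12 -0.04  1.94  0.21  0.6   1.25] jump 0.35701464778725595
[0.49 0.17 0.12 0.31 1.57] [0.19 0.47 1.72 0.   0.96 1.45] jump 0.05888762950056248
[0.49 0.17 0.02 0.31 1.57] [0.19 0.62 1.79 0.   0.73 1.45] jump 0.023448080577692876
[0.49 0.17 0.3  0.31 1.2 ] [0.16 0.1  1.75 0.07 0.93 1.39] jump 0.06059129616699721
bad [0.49 0.06 0.33 0.03 0.66] [-0.11 -0.15  2.16  0.48  0.28  1.01]
bad [0.49 0.05 0.33 0.   0.6 ] [-0.21 -0.17  2.2   0.87  0.28  0.6 ]
[0.49 0.05 0.33 0.   0.6 ] [-0.21 -0.17  2.2   0.87  0.28  0.6 ] jump 0.41557721595280317
bad [0.49 0.04 0.33 0.   0.56] [-0.26 -0.16  2.25  1.31  0.28  0.12]
bad [0.49 0.03 0.33 0.   0.53] [-0.28 -0.15  2.3   1.7   0.28 -0.27]
bad [0.49 0.03 0.33 0.   0.49] [-0.27 -0.13  2.32  1.98  0.28 -0.56]
[ 0.51 -0.03  0.33  0.    0.25] [-0.5   0.    2.46  2.4   0.76 -1.12] jump 0.47182501362398654
[ 0.51 -0.03  0.13  0.    0.25] [-0.5   0.92  2.65  2.66  1.69 -1.77] jump 0.1040440322252929
--- (0.488, 0.172, 0.31) -0.25
[0.49 0.17 0.33 0.31 0.9 ] [ 0.12 -0.04  1.94  0.21  0.6   1.25] jump 0.3
[... 8232 characters left out ...]
 0.28  2.68]
bad [ 0.51 -0.03  0.27 -0.25  0.25] [-0.04 -0.11  2.14 -1.    0.28  2.68]
bad [ 0.51 -0.03  0.25 -0.25  0.25] [-0.04 -0.09  2.15 -1.    0.28  2.69]
bad [ 0.51 -0.03  0.23 -0.25  0.25] [-0.04 -0.06  2.15 -1.    0.28  2.7 ]
bad [ 0.51 -0.03  0.21 -0.25  0.25] [-0.04 -0.03  2.15 -1.    0.28  2.7 ]
bad [ 0.51 -0.03  0.19 -0.25  0.25] [-0.04 -0.01  2.15 -1.    0.28  2.71]
bad [ 0.51 -0.03  0.17 -0.25  0.25] [-0.04  0.03  2.14 -1.    0.28  2.72]
bad [ 0.51 -0.03  0.15 -0.25  0.25] [-0.04  0.06  2.14 -1.    0.28  2.72]
bad [ 0.51 -0.03  0.13 -0.25  0.25] [-0.04  0.09  2.13 -1.    0.28  2.73]
[ 0.51 -0.03  0.13 -0.25  0.25] [-0.04  0.09  2.13 -1.    0.28  2.73] jump 0.035521448441457305
```

```bash
cat > c2.py <<'E'
from chain import *
p,R,q0=cur()
G=[.13,.1]
for nm,mid in {'a':[(.42,-.05,.36,.8,1.2),(.42,-.05,.36,.8,.6),(.46,-.04,.36,.4,.25)],
 'b':[(.42,-.1,.36,.8,1.0),(.44,-.08,.36,.6,.4)],
 'c':[(.42,-.1,.36,.6,1.0),(.44,-.08,.36,.4,.4)]}.items():
    print('==',nm); s=(.488,.172,.31)
    chain([(.461,-.184,.3,.3,.26),*mid[::-1],(*s[:2],.15,s[2],1.57),(*s[:2],.023,s[2],1.57),(*s[:2],.25,s[2],1.57),*mid,(.505,-.03,.30,.1,.25),(.505,-.03,.13,.1,.25)],q0)
E
python3 c2.py
```

```text
== a
[ 0.46 -0.04  0.36  0.4   0.25] [-0.99 -0.02  2.35  1.51  1.27 -0.73] jump 0.05493294782737887
[ 0.42 -0.05  0.36  0.8   0.6 ] [-0.97  0.    2.    0.95  1.48 -0.46] jump 0.07446500044494897
[ 0.42 -0.05  0.36  0.8   1.2 ] [-0.56 -0.02  1.71  0.37  1.39  0.15] jump 0.06413249037419283
[0.49 0.17 0.15 0.31 1.57] [0.19 0.43 1.68 0.   1.03 1.45] jump 0.14572889458637106
[0.49 0.17 0.02 0.31 1.57] [0.19 0.62 1.79 0.   0.73 1.45] jump 0.031017635250611963
[0.49 0.17 0.25 0.31 1.57] [0.19 0.32 1.54 0.   1.28 1.45] jump 0.05641201609781321
[ 0.42 -0.05  0.36  0.8   1.2 ] [-0.56 -0.02  1.71  0.37  1.39  0.15] jump 0.14763075533672215
[ 0.42 -0.05  0.36  0.8   0.6 ] [-0.97  0.    2.    0.95  1.48 -0.46] jump 0.06413248999409399
[ 0.46 -0.04  0.36  0.4   0.25] [-0.99 -0.02  2.35  1.51  1.27 -0.73] jump 0.0744650018641464
[ 0.51 -0.03  0.3   0.1   0.25] [-0.61  0.12  2.49  2.25  0.95 -1.15] jump 0.0995095725987225
[ 0.51 -0.03  0.13  0.1   0.25] [-0.61  0.9   2.63  2.45  1.61 -1.82] jump 0.08386463421465118
== b
[ 0.44 -0.08  0.36  0.6   0.4 ] [-1.08  0.04  2.13  1.18  1.43 -0.59] jump 0.07
[... 872 characters left out ...]
.  ] [-0.81 -0.06  1.81  0.58  1.33  0.03] jump 0.07290650264647591
[0.49 0.17 0.15 0.31 1.57] [0.19 0.43 1.68 0.   1.03 1.45] jump 0.1702347513578094
[0.49 0.17 0.02 0.31 1.57] [0.19 0.62 1.79 0.   0.73 1.45] jump 0.031017635250599085
[0.49 0.17 0.25 0.31 1.57] [0.19 0.32 1.54 0.   1.28 1.45] jump 0.056412016097348694
[ 0.42 -0.1   0.36  0.6   1.  ] [-0.81 -0.06  1.81  0.58  1.33  0.03] jump 0.17234982687852152
[ 0.44 -0.08  0.36  0.4   0.4 ] [-1.08 -0.07  2.24  1.28  1.28 -0.53] jump 0.07290650248915931
[ 0.51 -0.03  0.3   0.1   0.25] [-0.61  0.12  2.49  2.25  0.95 -1.15] jump 0.13925094317689313
[ 0.51 -0.03  0.13  0.1   0.25] [-0.61  0.9   2.63  2.45  1.61 -1.82] jump 0.08386463421460844
```

```bash
cat > plan.py <<'E'
# plan.py "gx gy gz az el" ... -> per call final shares; splits so |dr|<=.95
from kin import *; import sys
np.set_printoptions(precision=3,suppress=True)
def plan(W,up=-1):
    p,R,q=cur(); g=p-.019*R[:,2]; z=R[:,2]; w0=np.r_[g,np.arctan2(z[1],z[0]),np.arcsin(-z[2])]
    for w in W:
        w=np.array(w,float)
        if w0[4]>1.5: w0[3]=np.arctan2(-R[0,1]*up,R[1,1]*up)
        n=1
        while True:
            P=[w0+(w-w0)*k/n for k in range(n+1)]; Q=[toolR(v[3],v[4],up) for v in P]; Q[0]=R
            T=[v[:3]+.019*r[:,2] for v,r in zip(P,Q)]; T[0]=p
            S=[step(T[i],Q[i],T[i+1],Q[i+1]) for i in range(n)]
            if max(max(abs(a).max(),abs(b).max()) for a,b in S)<=.9 and max(max(np.linalg.norm(a)*.4/.0417,np.linalg.norm(b)*.5/.125) for a,b in S)<=7: break
            n+=1
        for (a,b),v,t,r in zip(S,P[1:],T[1:],Q[1:]):
            s=ik(t,r,[q]); q=s.x
            print('%6.3f %6.3f %6.3f'%tuple(a),'|','%6.3f %6.3f %6.3f'%tuple(b),'rows',int(np.ceil(max(np.linalg.norm(a)*.4/.0417,np.linalg.norm(b)*.5/.125))),'' if s.cost<1e-6 else 'BAD',q)
        w0,p,R=w,T[-1],Q[-1]; print('--',w)
if __name__=='__main__': plan([list(map(float,a.split())) for a in sys.argv[1:]])
E
python3 plan.py ".44 -.08 .36 .6 .4" ".42 -.1 .36 .8 1" ".488 .172 .12 .31 1.5708"
```

```text
Still running in the background as job /tmp/bash_jobs.1000/446b8bc1b2ce (pid 2082). You'll get a notice when it ends.
```

```bash
pkill -f plan.py; timeout 60 python3 plan.py ".44 -.08 .36 .6 .4" ".42 -.1 .36 .8 1" ".488 .172 .12 .31 1.57"
```

```text
-0.062  0.269  0.169 | -0.116  0.256  0.583 rows 4  [-1.08   0.041  2.129  1.179  1.434 -0.593]
-- [ 0.44 -0.08  0.36  0.6   0.4 ]
-0.033 -0.026 -0.012 | -0.363  0.478  0.198 rows 3  [-0.971  0.001  1.927  0.879  1.416 -0.338]
-0.035 -0.030 -0.009 | -0.409  0.439  0.198 rows 3  [-0.817  0.008  1.753  0.576  1.436 -0.142]
-- [ 0.42 -0.1   0.36  0.8   1.  ]
 0.079  0.329 -0.306 | -0.358  0.445 -0.487 rows 5  [-0.223  0.096  1.902  0.246  0.951  0.669]
 0.074  0.333 -0.302 | -0.240  0.519 -0.487 rows 5  [0.191 0.466 1.716 0.    0.958 1.451]
-- [0.488 0.172 0.12  0.31  1.57 ]
```

>>> {"method": "apply_moves", "body": {"delta_pos": [[-0.062,0.269,0.169],[-0.062,0.269,0.169],[-0.062,0.269,0.169],[-0.062,0.269,0.169],[-0.062,0.269,0.169],[-0.062,0.269,0.169],[-0.062,0.269,0.169]], "dr": [[-0.116,0.256,0.583],[-0.116,0.256,0.583],[-0.116,0.256,0.583],[-0.116,0.256,0.583],[-0.116,0.256,0.583],[-0.116,0.256,0.583],[-0.116,0.256,0.583]], "jaw": [0.5,0.5,0.5,0.5,0.5,0.5,0.5]}}

```text
time: 34.95
tool_pos: [0.4548, -0.0713, 0.351]
tool_rot: [-3.128, -1.172, 0.585]
contact_force: [-0.7, -0.1, -0.5]
opening: 0.0498
grip_force: 0.0
```

>>> {"method": "apply_moves", "body": {"delta_pos": [[-0.033,-0.026,-0.012],[-0.033,-0.026,-0.012],[-0.033,-0.026,-0.012],[-0.033,-0.026,-0.012],[-0.033,-0.026,-0.012]], "dr": [[-0.363,0.478,0.198],[-0.363,0.478,0.198],[-0.363,0.478,0.198],[-0.363,0.478,0.198],[-0.363,0.478,0.198]], "jaw": [0.5,0.5,0.5,0.5,0.5]}}

```text
time: 35.37
tool_pos: [0.4417, -0.081, 0.3469]
tool_rot: [-3.136, -0.873, 0.695]
contact_force: [0.7, 0.1, -0.4]
opening: 0.0456
grip_force: 0.0
```

>>> {"method": "apply_moves", "body": {"delta_pos": [[-0.035,-0.03,-0.009],[-0.035,-0.03,-0.009],[-0.035,-0.03,-0.009],[-0.035,-0.03,-0.009],[-0.035,-0.03,-0.009]], "dr": [[-0.409,0.439,0.198],[-0.409,0.439,0.198],[-0.409,0.439,0.198],[-0.409,0.439,0.198],[-0.409,0.439,0.198]], "jaw": [0.5,0.5,0.5,0.5,0.5]}}

```text
time: 35.78
tool_pos: [0.4273, -0.0922, 0.3428]
tool_rot: [-3.136, -0.575, 0.796]
contact_force: [-0.7, 0.1, 0.1]
opening: 0.046
grip_force: 0.0
```

>>> {"method": "apply_moves", "body": {"delta_pos": [[0.079,0.329,-0.306],[0.079,0.329,-0.306],[0.079,0.329,-0.306],[0.079,0.329,-0.306],[0.079,0.329,-0.306],[0.079,0.329,-0.306],[0.079,0.329,-0.306],[0.079,0.329,-0.306]], "dr": [[-0.358,0.445,-0.487],[-0.358,0.445,-0.487],[-0.358,0.445,-0.487],[-0.358,0.445,-0.487],[-0.358,0.445,-0.487],[-0.358,0.445,-0.487],[-0.358,0.445,-0.487],[-0.358,0.445,-0.487]], "jaw": [0.5,0.5,0.5,0.5,0.5,0.5,0.5,0.5]}}

```text
time: 36.45
tool_pos: [0.4582, 0.0381, 0.2208]
tool_rot: [-3.138, -0.285, 0.551]
contact_force: [0.5, -0.2, 0.2]
opening: 0.046
grip_force: 0.0
```

>>> {"method": "apply_moves", "body": {"delta_pos": [[0.074,0.333,-0.302],[0.074,0.333,-0.302],[0.074,0.333,-0.302],[0.074,0.333,-0.302],[0.074,0.333,-0.302],[0.074,0.333,-0.302],[0.074,0.333,-0.302],[0.074,0.333,-0.302]], "dr": [[-0.24,0.519,-0.487],[-0.24,0.519,-0.487],[-0.24,0.519,-0.487],[-0.24,0.519,-0.487],[-0.24,0.519,-0.487],[-0.24,0.519,-0.487],[-0.24,0.519,-0.487],[-0.24,0.519,-0.487]], "jaw": [0.5,0.5,0.5,0.5,0.5,0.5,0.5,0.5]}}

```text
time: 37.12
tool_pos: [0.4891, 0.17, 0.1016]
tool_rot: [3.142, -0.001, 0.306]
contact_force: [-0.0, -0.7, 0.8]
opening: 0.0462
grip_force: 0.0
```

```bash
timeout 60 python3 plan.py ".488 .172 .12 .31 1.57" ".488 .172 .023 .31 1.57"; python3 - <<'E'
from h import *
grab('side','s1'); t=grab('top','t1')
a=cv2.imread('pics/s1.png')[240:460,180:400];b=cv2.imread('pics/t1.png')[150:310,110:330]
cv2.imwrite('pics/st1.png',np.hstack([cv2.resize(a,(400,400)),cv2.resize(b,(400,400))]))
E
```

```text
-0.003  0.005 -0.001 | -0.000  0.001  0.008 rows 1  [0.191 0.466 1.716 0.    0.958 1.451]
-- [0.488 0.172 0.12  0.31  1.57 ]
 0.000  0.000 -0.242 |  0.000  0.000  0.000 rows 3  [0.191 0.617 1.794 0.    0.73  1.451]
-- [0.488 0.172 0.023 0.31  1.57 ]
```

View pics/st1.png

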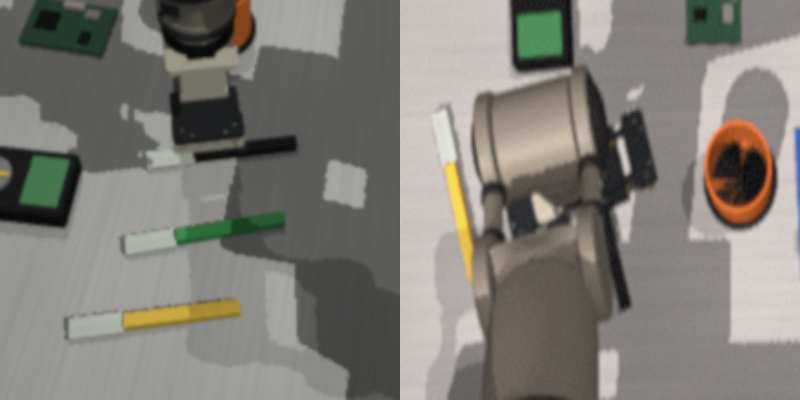

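The gripper hovers over the black handle near its paddle at (210,140) in the left panel, with the fingers across the handle. Descend and grip.

>>> {"method": "apply_moves", "body": {"delta_pos": [[-0.003,0.005,-0.06],[-0.003,0.005,-0.12],[-0.003,0.005,-0.17],[-0.003,0.005,-0.21],[-0.003,0.005,-0.235],[-0.003,0.005,-0.243],[-0.003,0.005,-0.243],[-0.003,0.005,-0.243]], "dr": [[0,0,0],[0,0,0],[0,0,0],[0,0,0],[0,0,0],[0,0,0],[0,0,0],[0,0,0]], "jaw": [0.5,0.5,0.5,0.5,0.5,0.5,0.5,0.5]}}

```text
time: 37.88
tool_pos: [0.4884, 0.1734, 0.0051]
tool_rot: [3.141, -0.003, 0.307]
contact_force: [0.0, 0.7, 0.5]
opening: 0.0458
grip_force: 0.0
```

>>> {"method": "apply_moves", "body": {"delta_pos": [[0,0,0],[0,0,0],[0,0,0],[0,0,0],[0,0,0],[0,0,0],[0,0,0]], "dr": [[0,0,0],[0,0,0],[0,0,0],[0,0,0],[0,0,0],[0,0,0],[0,0,0]], "jaw": [0.4,0.3,0.2,0.1,0.05,0.05,0.05], "force": 30}}

```text
time: 38.47
tool_pos: [0.4877, 0.1738, 0.0041]
tool_rot: [3.141, -0.002, 0.308]
contact_force: [-1.0, 0.6, 2.6]
opening: 0.0158
grip_force: 30.0
```

```bash
timeout 60 python3 plan.py ".47 .14 .26 .5 1.4" ".42 -.1 .36 .8 1" ".44 -.08 .36 .6 .4" ".495 -.03 .31 .1 .25" ".495 -.03 .132 .1 .25"
```

```text
-0.037 -0.081  0.593 |  0.134 -0.311  0.384 rows 6  [0.091 0.178 1.721 0.076 1.087 1.132]
-- [0.47 0.14 0.26 0.5  1.4 ]
-0.114 -0.585  0.257 |  0.486 -0.639  0.592 rows 7  [-0.817  0.008  1.753  0.576  1.436 -0.142]
-- [ 0.42 -0.1   0.36  0.8   1.  ]
 0.035  0.030  0.009 |  0.409 -0.439 -0.198 rows 3  [-0.971  0.001  1.927  0.879  1.416 -0.338]
 0.033  0.026  0.012 |  0.363 -0.478 -0.198 rows 3  [-1.08   0.041  2.129  1.179  1.434 -0.593]
-- [ 0.44 -0.08  0.36  0.6   0.4 ]
 0.075  0.053 -0.059 |  0.069 -0.134 -0.500 rows 3  [-0.955  0.003  2.342  1.511  1.158 -0.718]
 0.072  0.052 -0.059 |  0.034 -0.147 -0.500 rows 3  [-0.641  0.067  2.501  2.189  0.932 -1.097]
-- [ 0.495 -0.03   0.31   0.1    0.25 ]
 0.000  0.000 -0.445 | -0.000  0.000  0.000 rows 5  [-0.641  0.914  2.656  2.426  1.643 -1.856]
-- [ 0.495 -0.03   0.132  0.1    0.25 ]
```

>>> {"method": "apply_moves", "body": {"delta_pos": [[0,0,0.07],[-0.005,-0.01,0.16],[-0.01,-0.03,0.26],[-0.02,-0.05,0.36],[-0.03,-0.065,0.46],[-0.037,-0.081,0.55],[-0.037,-0.081,0.593],[-0.037,-0.081,0.593]], "dr": [[0,0,0],[0,-0.02,0.03],[0.03,-0.08,0.1],[0.06,-0.14,0.18],[0.09,-0.22,0.27],[0.134,-0.311,0.384],[0.134,-0.311,0.384],[0.134,-0.311,0.384]], "jaw": [0.05,0.05,0.05,0.05,0.05,0.05,0.05,0.05]}}

```text
time: 39.13
tool_pos: [0.4743, 0.1411, 0.2459]
tool_rot: [3.138, -0.179, 0.5]
contact_force: [0.5, 0.3, 0.3]
opening: 0.0156
grip_force: 30.0
```

>>> {"method": "apply_moves", "body": {"delta_pos": [[-0.015,-0.08,0.04],[-0.03,-0.16,0.08],[-0.05,-0.25,0.12],[-0.07,-0.33,0.16],[-0.08,-0.42,0.2],[-0.1,-0.5,0.23],[-0.114,-0.585,0.257],[-0.114,-0.585,0.257]], "dr": [[0.07,-0.09,0.08],[0.14,-0.18,0.17],[0.21,-0.27,0.25],[0.28,-0.37,0.34],[0.35,-0.46,0.42],[0.42,-0.55,0.51],[0.486,-0.639,0.592],[0.486,-0.639,0.592]], "jaw": [0.05,0.05,0.05,0.05,0.05,0.05,0.05,0.05]}}

```text
time: 39.8
tool_pos: [0.426, -0.1017, 0.3433]
tool_rot: [3.139, -0.571, 0.791]
contact_force: [0.1, -0.7, -0.3]
opening: 0.0157
grip_force: 30.0
```

>>> {"method": "apply_moves", "body": {"delta_pos": [[0.035,0.03,0.009],[0.035,0.03,0.009],[0.035,0.03,0.009],[0.035,0.03,0.009],[0.035,0.03,0.009],[0.035,0.03,0.009]], "dr": [[0.1,-0.11,-0.05],[0.2,-0.22,-0.1],[0.3,-0.33,-0.15],[0.409,-0.439,-0.198],[0.409,-0.439,-0.198],[0.409,-0.439,-0.198]], "jaw": [0.05,0.05,0.05,0.05,0.05,0.05]}}

```text
time: 40.3
tool_pos: [0.4408, -0.081, 0.3461]
tool_rot: [-3.135, -0.868, 0.694]
contact_force: [-0.7, -0.4, -0.1]
opening: 0.0155
grip_force: 30.0
```

>>> {"method": "apply_moves", "body": {"delta_pos": [[0.033,0.026,0.012],[0.033,0.026,0.012],[0.033,0.026,0.012],[0.033,0.026,0.012],[0.033,0.026,0.012],[0.033,0.026,0.012]], "dr": [[0.09,-0.12,-0.05],[0.18,-0.24,-0.1],[0.27,-0.36,-0.15],[0.363,-0.478,-0.198],[0.363,-0.478,-0.198],[0.363,-0.478,-0.198]], "jaw": [0.05,0.05,0.05,0.05,0.05,0.05]}}

```text
time: 40.8
tool_pos: [0.4544, -0.0702, 0.3518]
tool_rot: [-3.137, -1.167, 0.598]
contact_force: [0.4, -0.4, 0.8]
opening: 0.0155
grip_force: 30.0
```

```bash
timeout 60 python3 plan.py ".503 -.05 .31 .1 .25" ".503 -.05 .132 .1 .25"; python3 -c "
from h import *
grab('side','s2')"
```

```text
0.085  0.028 -0.058 |  0.068 -0.139 -0.501 rows 3  [-0.965  0.022  2.321  1.502  1.165 -0.716]
 0.082  0.027 -0.058 |  0.035 -0.150 -0.503 rows 3  [-0.693  0.092  2.47   2.131  0.953 -1.071]
-- [ 0.503 -0.05   0.31   0.1    0.25 ]
 0.000  0.000 -0.445 | -0.000  0.000  0.000 rows 5  [-0.693  0.876  2.614  2.38   1.571 -1.817]
-- [ 0.503 -0.05   0.132  0.1    0.25 ]
```

View pics/s2.png

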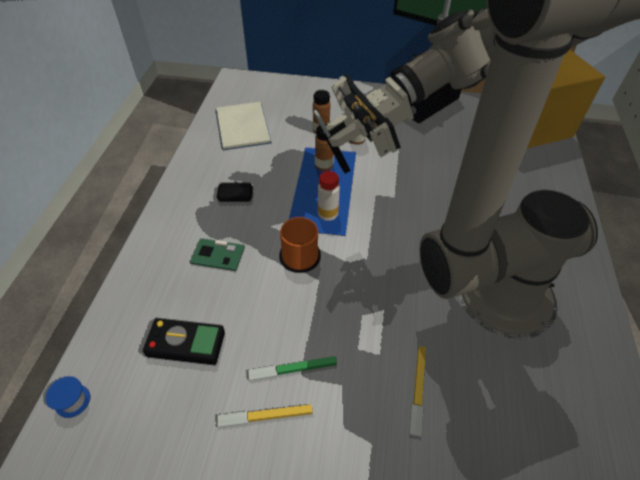

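The black spatula hangs handle-down in the gripper at (333,145), and the other two lie undisturbed. Moving over the cup and in.

```bash
timeout 60 python3 plan.py ".503 -.035 .31 .05 .25" ".503 -.035 .132 .05 .25"
```

```text
0.085  0.046 -0.059 |  0.070 -0.138 -0.552 rows 3  [-0.939  0.001  2.342  1.536  1.128 -0.714]
 0.082  0.044 -0.059 |  0.029 -0.152 -0.552 rows 3  [-0.584  0.075  2.491  2.307  0.886 -1.141]
-- [ 0.503 -0.035  0.31   0.05   0.25 ]
 0.000  0.000 -0.445 |  0.000  0.000 -0.000 rows 5  [-0.584  0.901  2.643  2.528  1.649 -1.805]
-- [ 0.503 -0.035  0.132  0.05   0.25 ]
```

>>> {"method": "apply_moves", "body": {"delta_pos": [[0.02,0.01,-0.01],[0.04,0.02,-0.03],[0.065,0.035,-0.045],[0.085,0.046,-0.059],[0.085,0.046,-0.059],[0.085,0.046,-0.059]], "dr": [[0.02,-0.03,-0.14],[0.035,-0.07,-0.28],[0.05,-0.1,-0.42],[0.07,-0.138,-0.552],[0.07,-0.138,-0.552],[0.07,-0.138,-0.552]], "jaw": [0.05,0.05,0.05,0.05,0.05,0.05]}}

```text
time: 41.35
tool_pos: [0.4886, -0.0505, 0.3295]
tool_rot: [3.138, -1.247, 0.334]
contact_force: [-0.2, -1.0, -0.1]
opening: 0.0158
grip_force: 30.0
```

>>> {"method": "apply_moves", "body": {"delta_pos": [[0.015,0.01,-0.01],[0.03,0.02,-0.03],[0.05,0.03,-0.045],[0.07,0.04,-0.059],[0.082,0.044,-0.059],[0.082,0.044,-0.059],[0.082,0.044,-0.059]], "dr": [[0.01,-0.03,-0.11],[0.015,-0.06,-0.22],[0.02,-0.09,-0.33],[0.025,-0.12,-0.44],[0.029,-0.152,-0.552],[0.029,-0.152,-0.552],[0.029,-0.152,-0.552]], "jaw": [0.05,0.05,0.05,0.05,0.05,0.05,0.05]}}

```text
time: 41.93
tool_pos: [0.5224, -0.0329, 0.3064]
tool_rot: [3.139, -1.327, 0.058]
contact_force: [-0.2, 0.9, -0.5]
opening: 0.0155
grip_force: 30.0
```

```bash
timeout 60 python3 plan.py ".503 -.035 .132 .05 .25"; python3 - <<'E'
from h import *; from kin import cur
p,R,q=cur(); a=p-.004*R[:,2]; up=-R[:,0] if R[2,0]<0 else R[:,0]; f=a-.115*up; print('foot',f,'up',up, q[2])
grab('side','s3'); grab('top','t3'); a=cv2.imread('pics/s3.png')[100:300,220:420];b=cv2.imread('pics/t3.png')[160:280,240:360]
cv2.imwrite('pics/st3.png',np.hstack([cv2.resize(a,(400,400)),cv2.resize(b,(400,400))]))
E
```

```text
-0.003 -0.003 -0.448 |  0.001  0.012 -0.010 rows 5  [-0.584  0.901  2.643  2.528  1.649 -1.805]
-- [ 0.503 -0.035  0.132  0.05   0.25 ]
foot [ 0.49076517 -0.03470661  0.19573066] up [0.24135237 0.01400033 0.97033655] 2.490660396877789
```

View pics/st3.png

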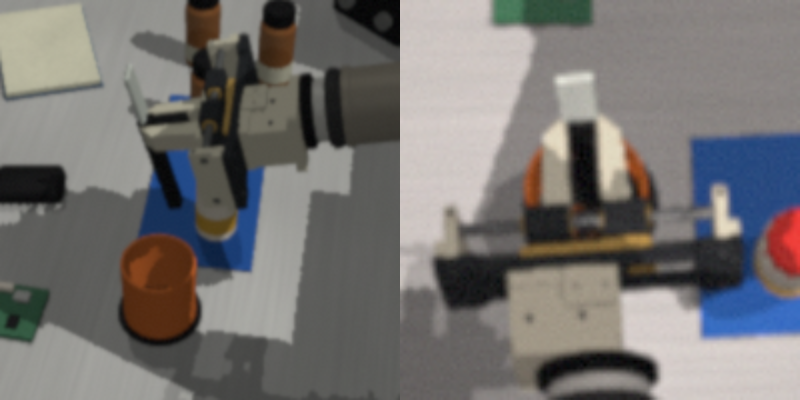

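The spatula is over the cup with its foot at (170,200) in the left panel, cup opening below. The gripper's bar clears the white bottle in the top view. Lowering.

>>> {"method": "apply_moves", "body": {"delta_pos": [[-0.003,-0.003,-0.07],[-0.003,-0.003,-0.14],[-0.003,-0.003,-0.21],[-0.003,-0.003,-0.28],[-0.003,-0.003,-0.33],[-0.003,-0.003,-0.37],[-0.003,-0.003,-0.39],[-0.003,-0.003,-0.39]], "dr": [[0,0.012,-0.01],[0,0.012,-0.01],[0,0.012,-0.01],[0,0.012,-0.01],[0,0.012,-0.01],[0,0.012,-0.01],[0,0.012,-0.01],[0,0.012,-0.01]], "jaw": [0.05,0.05,0.05,0.05,0.05,0.05,0.05,0.05]}}

```text
time: 42.7
tool_pos: [0.5208, -0.0369, 0.1475]
tool_rot: [-3.124, -1.319, 0.025]
contact_force: [0.1, 0.0, -0.4]
opening: 0.0161
grip_force: 30.0
```

>>> {"method": "apply_moves", "body": {"delta_pos": [[0,0,-0.015],[0,0,-0.03],[0,0,-0.045],[0,0,-0.055],[0,0,-0.058],[0,0,-0.058]], "dr": [[0,0,0],[0,0,0],[0,0,0],[0,0,0],[0,0,0],[0,0,0]], "jaw": [0.05,0.05,0.05,0.05,0.05,0.05]}}

```text
time: 43.2
tool_pos: [0.5203, -0.036, 0.1264]
tool_rot: [-3.137, -1.32, 0.039]
contact_force: [-0.9, 1.0, 0.0]
opening: 0.0157
grip_force: 30.0
```

>>> {"method": "apply_moves", "body": {"delta_pos": [[0,0,0],[0,0,0],[0,0,0],[0,0,0],[0,0,0],[0,0,0],[0,0,0],[0,0,0]], "dr": [[0,0,0],[0,0,0],[0,0,0],[0,0,0],[0,0,0],[0,0,0],[0,0,0],[0,0,0]], "jaw": [0.22,0.26,0.3,0.35,0.4,0.4,0.4,0.4]}}

```text
time: 43.87
tool_pos: [0.5199, -0.0354, 0.1259]
tool_rot: [-3.139, -1.318, 0.041]
contact_force: [-0.2, -0.0, 0.3]
opening: 0.0364
grip_force: 0.0
```

```bash
python3 ob.py; timeout 60 python3 plan.py ".463 -.035 .16 .1 .25" ".45 -.05 .34 .3 .3" ".44 -.08 .36 .6 .4" ".42 -.1 .36 .8 1"
```

```text
43.8667 array([-0.58471,  0.90847,  2.64694,  2.53333,  1.65716, -1.80964]) [ 0.51995 -0.03537  0.12588] [-3.13871 -1.31834  0.04084] [-0.21563 -0.04751  0.34533] 0.0364011650177261 0.0
-0.097  0.006  0.074 | -0.001 -0.005  0.113 rows 2 BAD [-0.763  0.791  2.7    2.301  1.539 -1.833]
-- [ 0.463 -0.035  0.16   0.1    0.25 ]
-0.035 -0.029  0.448 | -0.020  0.098  0.400 rows 5  [-1.    -0.056  2.407  1.537  1.171 -0.732]
-- [ 0.45 -0.05  0.34  0.3   0.3 ]
-0.032 -0.064  0.046 | -0.087  0.181  0.599 rows 3  [-1.08   0.041  2.129  1.179  1.434 -0.593]
-- [ 0.44 -0.08  0.36  0.6   0.4 ]
-0.033 -0.026 -0.012 | -0.363  0.478  0.198 rows 3  [-0.971  0.001  1.927  0.879  1.416 -0.338]
-0.035 -0.030 -0.009 | -0.409  0.439  0.198 rows 3  [-0.817  0.008  1.753  0.576  1.436 -0.142]
-- [ 0.42 -0.1   0.36  0.8   1.  ]
```

```bash
timeout 60 python3 plan.py ".49 -.035 .18 .1 .25" ".45 -.05 .34 .3 .3";  python3 - <<'E'
from h import *
grab('side','s4'); grab('top','t4'); a=cv2.imread('pics/s4.png')[140:300,220:380];b=cv2.imread('pics/t4.png')[160:280,240:360]
cv2.imwrite('pics/st4.png',np.hstack([cv2.resize(a,(400,400)),cv2.resize(b,(400,400))]))
E
```

```text
-0.029  0.006  0.124 | -0.001 -0.005  0.113 rows 2  [-0.676  0.679  2.662  2.39   1.464 -1.71 ]
-- [ 0.49  -0.035  0.18   0.1    0.25 ]
-0.102 -0.029  0.398 | -0.020  0.098  0.400 rows 4  [-1.    -0.056  2.407  1.537  1.171 -0.732]
-- [ 0.45 -0.05  0.34  0.3   0.3 ]
```

View pics/st4.png

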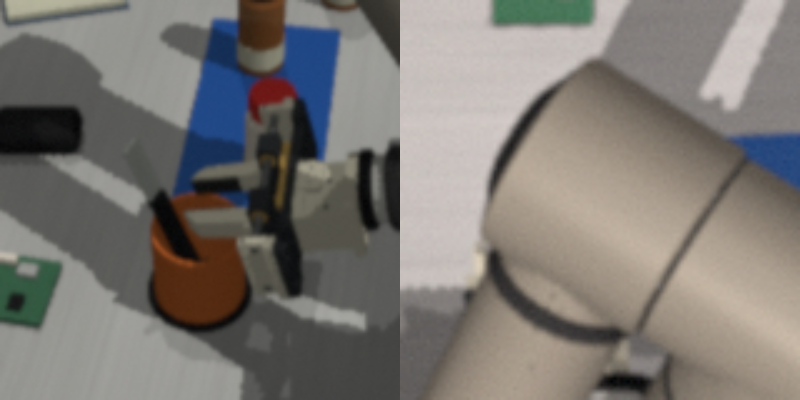

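The black spatula stands in the cup leaning toward +x, handle in and paddle up at (135,155), clear of the fingers. Retreating to fetch green.

>>> {"method": "apply_moves", "body": {"delta_pos": [[-0.01,0,0.04],[-0.02,0.006,0.08],[-0.029,0.006,0.124],[-0.029,0.006,0.124]], "dr": [[0,0,0.04],[0,0,0.08],[0,0,0.113],[0,0,0.113]], "jaw": [0.4,0.4,0.4,0.4]}}

```text
time: 44.3
tool_pos: [0.5079, -0.0332, 0.1782]
tool_rot: [3.135, -1.321, 0.107]
contact_force: [-0.0, 1.0, -1.3]
opening: 0.0364
grip_force: 0.0
```

>>> {"method": "apply_moves", "body": {"delta_pos": [[-0.02,-0.005,0.08],[-0.04,-0.01,0.16],[-0.06,-0.015,0.24],[-0.08,-0.02,0.32],[-0.1,-0.029,0.398],[-0.1,-0.029,0.398],[-0.1,-0.029,0.398]], "dr": [[0,0.02,0.08],[0,0.04,0.16],[-0.01,0.06,0.24],[-0.015,0.08,0.32],[-0.02,0.098,0.4],[-0.02,0.098,0.4],[-0.02,0.098,0.4]], "jaw": [0.5,0.5,0.5,0.5,0.5,0.5,0.5]}}

```text
time: 44.88
tool_pos: [0.4685, -0.0458, 0.339]
tool_rot: [3.116, -1.272, 0.324]
contact_force: [0.2, -1.4, 0.4]
opening: 0.046
grip_force: 0.0
```

>>> {"method": "apply_moves", "body": {"delta_pos": [[-0.032,-0.064,0.046],[-0.032,-0.064,0.046],[-0.032,-0.064,0.046],[-0.032,-0.064,0.046],[-0.032,-0.064,0.046],[-0.032,-0.064,0.046]], "dr": [[-0.087,0.181,0.599],[-0.087,0.181,0.599],[-0.087,0.181,0.599],[-0.087,0.181,0.599],[-0.087,0.181,0.599],[-0.087,0.181,0.599]], "jaw": [0.5,0.5,0.5,0.5,0.5,0.5]}}

```text
time: 45.38
tool_pos: [0.4554, -0.0688, 0.352]
tool_rot: [-3.13, -1.171, 0.589]
contact_force: [0.1, -0.3, -0.2]
opening: 0.0453
grip_force: 0.0
```

>>> {"method": "apply_moves", "body": {"delta_pos": [[-0.033,-0.026,-0.012],[-0.033,-0.026,-0.012],[-0.033,-0.026,-0.012],[-0.033,-0.026,-0.012],[-0.033,-0.026,-0.012]], "dr": [[-0.363,0.478,0.198],[-0.363,0.478,0.198],[-0.363,0.478,0.198],[-0.363,0.478,0.198],[-0.363,0.478,0.198]], "jaw": [0.5,0.5,0.5,0.5,0.5]}}

```text
time: 45.8
tool_pos: [0.4422, -0.0786, 0.348]
tool_rot: [-3.14, -0.871, 0.7]
contact_force: [0.4, -0.5, 0.3]
opening: 0.046
grip_force: 0.0
```

>>> {"method": "apply_moves", "body": {"delta_pos": [[-0.035,-0.03,-0.009],[-0.035,-0.03,-0.009],[-0.035,-0.03,-0.009],[-0.035,-0.03,-0.009],[-0.035,-0.03,-0.009]], "dr": [[-0.409,0.439,0.198],[-0.409,0.439,0.198],[-0.409,0.439,0.198],[-0.409,0.439,0.198],[-0.409,0.439,0.198]], "jaw": [0.5,0.5,0.5,0.5,0.5]}}

```text
time: 46.22
tool_pos: [0.4279, -0.091, 0.3435]
tool_rot: [-3.137, -0.572, 0.798]
contact_force: [-0.9, 0.7, 0.0]
opening: 0.0461
grip_force: 0.0
```

```bash
python3 meas.py 2>&1 | grep -v black; timeout 60 python3 plan.py ".42 -.1 .36 .8 1" ".47 .14 .26 .5 1.4" ".487 .28 .12 .34 1.57"
```

```text
green top [0.4399 0.2625] 0.3462098 [0.1269 0.015 ]
green side [0.4391 0.2643] 0.34710816 [0.1274 0.0192]
yellow top [0.4738 0.3703] 0.29764545 [0.1301 0.0185]
yellow side [0.4731 0.372 ] 0.3004574 [0.1279 0.0196]
mat (array([ 0.491 , -0.2809], dtype=float32), np.float32(-1.5417252), [0.3364185690879822, 0.15627430379390717])
red top (362.7500305175781, 228.75003051757812, 12.020814895629883, 8.485280990600586) [ 0.4714 -0.1922  0.135 ]
red side (329.0, 180.5, 17.0, 16.0) [ 0.462  -0.1805  0.13  ]
cup ((295.657470703125, 218.97244262695312), 20.304672241210938) [ 0.5037 -0.0296  0.1   ] [ 0.5036 -0.0304  0.1   ]
cup side rim left/right [ 0.5496 -0.0046  0.1   ] [ 0.4606 -0.0203  0.1   ] [ 0.516  -0.0686  0.1   ]
-0.001 -0.002  0.002 | -0.007 -0.005  0.003 rows 1  [-0.817  0.008  1.753  0.576  1.436 -0.142]
-- [ 0.42 -0.1   0.36  0.8   1.  ]
 0.114  0.585 -0.257 | -0.486  0.639 -0.592 rows 7  [0.091 0.178 1.721 0.076 1.087 1.132]
-- [0.47 0.14 0.26 0.5  1.4 ]
 0.035  0.346 -0.351 | -0.139  0.311 -0.319 rows 5  [ 0.385  0.535  1.59  -0.     1.016  1.616]
-- [0.487 0.28  0.12  0.34  1.57 ]
```

>>> {"method": "apply_moves", "body": {"delta_pos": [[0.114,0.585,-0.257],[0.114,0.585,-0.257],[0.114,0.585,-0.257],[0.114,0.585,-0.257],[0.114,0.585,-0.257],[0.114,0.585,-0.257],[0.114,0.585,-0.257],[0.114,0.585,-0.257]], "dr": [[-0.07,0.09,-0.08],[-0.14,0.18,-0.17],[-0.21,0.27,-0.25],[-0.28,0.37,-0.34],[-0.35,0.46,-0.42],[-0.42,0.55,-0.51],[-0.49,0.635,-0.59],[-0.49,0.635,-0.59]], "jaw": [0.5,0.5,0.5,0.5,0.5,0.5,0.5,0.5]}}

```text
time: 46.98
tool_pos: [0.4723, 0.146, 0.2384]
tool_rot: [-3.14, -0.162, 0.501]
contact_force: [-1.0, 0.3, -0.0]
opening: 0.046
grip_force: 0.0
```

>>> {"method": "apply_moves", "body": {"delta_pos": [[0.035,0.346,-0.351],[0.035,0.346,-0.351],[0.035,0.346,-0.351],[0.035,0.346,-0.351],[0.035,0.346,-0.351],[0.035,0.346,-0.351],[0.035,0.346,-0.351],[0.035,0.346,-0.351]], "dr": [[-0.139,0.311,-0.319],[-0.139,0.311,-0.319],[-0.139,0.311,-0.319],[-0.139,0.311,-0.319],[-0.139,0.311,-0.319],[-0.139,0.311,-0.319],[-0.139,0.311,-0.319],[-0.139,0.311,-0.319]], "jaw": [0.5,0.5,0.5,0.5,0.5,0.5,0.5,0.5]}}

```text
time: 47.65
tool_pos: [0.4878, 0.2782, 0.1015]
tool_rot: [3.14, 0.003, 0.34]
contact_force: [-0.5, -0.8, 0.7]
opening: 0.0458
grip_force: 0.0
```

```bash
timeout 60 python3 plan.py ".487 .2803 .12 .345 1.57" ".487 .2803 .023 .345 1.57"; python3 - <<'E'
from h import *
s=grab('side'); b=blobs('side',s,(40,100,40),(90,255,255),(230,300,360,460))
print([rect('side',c,.012) for c in b])
E
```

```text
-0.002  0.005 -0.001 |  0.006 -0.005  0.011 rows 1  [ 0.386  0.535  1.59  -0.     1.016  1.612]
-- [0.487 0.28  0.12  0.345 1.57 ]
 0.000  0.000 -0.242 |  0.000  0.000  0.000 rows 3  [ 0.386  0.672  1.665 -0.     0.803  1.612]
-- [0.487 0.28  0.023 0.345 1.57 ]
[(array([0.4107753 , 0.25421378], dtype=float32), np.float32(0.34231743), [0.06712788343429565, 0.0184442438185215])]
```

>>> {"method": "apply_moves", "body": {"delta_pos": [[-0.002,0.005,-0.06],[-0.002,0.005,-0.12],[-0.002,0.005,-0.17],[-0.002,0.005,-0.21],[-0.002,0.005,-0.235],[-0.002,0.005,-0.243],[-0.002,0.005,-0.243],[-0.002,0.005,-0.243]], "dr": [[0.006,-0.005,0.011],[0.006,-0.005,0.011],[0.006,-0.005,0.011],[0.006,-0.005,0.011],[0.006,-0.005,0.011],[0.006,-0.005,0.011],[0.006,-0.005,0.011],[0.006,-0.005,0.011]], "jaw": [0.5,0.5,0.5,0.5,0.5,0.5,0.5,0.5]}}

```text
time: 48.37
tool_pos: [0.488, 0.2816, 0.0055]
tool_rot: [3.141, -0.004, 0.346]
contact_force: [0.4, -1.1, 0.2]
opening: 0.0461
grip_force: 0.0
```

>>> {"method": "apply_moves", "body": {"delta_pos": [[0,0,0],[0,0,0],[0,0,0],[0,0,0],[0,0,0],[0,0,0],[0,0,0]], "dr": [[0,0,0],[0,0,0],[0,0,0],[0,0,0],[0,0,0],[0,0,0],[0,0,0]], "jaw": [0.4,0.3,0.2,0.1,0.05,0.05,0.05], "force": 30}}

```text
time: 48.95
tool_pos: [0.4872, 0.2819, 0.0045]
tool_rot: [3.141, -0.002, 0.346]
contact_force: [-1.4, -0.3, 1.6]
opening: 0.0154
grip_force: 30.0
```

>>> {"method": "apply_moves", "body": {"delta_pos": [[0,0,0.06],[0,0,0.14],[0,0,0.22],[0,0,0.3],[0,0,0.38],[0,0,0.46],[0,0,0.5],[0,0,0.5]], "dr": [[0,0,0],[0,0,0],[0,0,0],[0,0,0],[0,0,0],[0,0,0],[0,0,0],[0,0,0]], "jaw": [0.05,0.05,0.05,0.05,0.05,0.05,0.05,0.05]}}

```text
time: 49.62
tool_pos: [0.489, 0.2826, 0.2086]
tool_rot: [3.141, -0.01, 0.346]
contact_force: [0.0, 0.4, -0.3]
opening: 0.0156
grip_force: 30.0
```

```bash
timeout 60 python3 plan.py ".47 .14 .29 .5 1.4" ".42 -.1 .36 .8 1" ".44 -.08 .36 .6 .4" ".503 -.022 .33 .05 .25" ".503 -.022 .132 .05 .25"
```

```text
-0.040 -0.353  0.157 |  0.133 -0.293  0.307 rows 4  [0.091 0.154 1.665 0.074 1.166 1.138]
-- [0.47 0.14 0.29 0.5  1.4 ]
-0.114 -0.585  0.182 |  0.486 -0.639  0.592 rows 6  [-0.817  0.008  1.753  0.576  1.436 -0.142]
-- [ 0.42 -0.1   0.36  0.8   1.  ]
 0.035  0.030  0.009 |  0.409 -0.439 -0.198 rows 3  [-0.971  0.001  1.927  0.879  1.416 -0.338]
 0.033  0.026  0.012 |  0.363 -0.478 -0.198 rows 3  [-1.08   0.041  2.129  1.179  1.434 -0.593]
-- [ 0.44 -0.08  0.36  0.6   0.4 ]
 0.085  0.062 -0.034 |  0.067 -0.135 -0.550 rows 3  [-0.923 -0.031  2.334  1.53   1.118 -0.669]
 0.082  0.060 -0.034 |  0.028 -0.148 -0.550 rows 3  [-0.53   0.003  2.462  2.303  0.795 -1.07 ]
-- [ 0.503 -0.022  0.33   0.05   0.25 ]
 0.000 -0.000 -0.495 |  0.000  0.000 -0.000 rows 5  [-0.53   0.909  2.651  2.579  1.674 -1.796]
-- [ 0.503 -0.022  0.132  0.05   0.25 ]
```

>>> {"method": "apply_moves", "body": {"delta_pos": [[-0.01,-0.08,0.04],[-0.02,-0.16,0.08],[-0.03,-0.25,0.12],[-0.04,-0.353,0.157],[-0.04,-0.353,0.157],[-0.04,-0.353,0.157]], "dr": [[0.03,-0.07,0.07],[0.06,-0.14,0.15],[0.1,-0.22,0.23],[0.133,-0.293,0.307],[0.133,-0.293,0.307],[0.133,-0.293,0.307]], "jaw": [0.05,0.05,0.05,0.05,0.05,0.05]}}

```text
time: 50.12
tool_pos: [0.4709, 0.1384, 0.267]
tool_rot: [3.141, -0.163, 0.495]
contact_force: [0.2, 1.2, -1.6]
opening: 0.0158
grip_force: 30.0
```

>>> {"method": "apply_moves", "body": {"delta_pos": [[-0.015,-0.08,0.03],[-0.03,-0.16,0.06],[-0.05,-0.25,0.09],[-0.07,-0.33,0.12],[-0.08,-0.42,0.15],[-0.1,-0.5,0.17],[-0.114,-0.585,0.182],[-0.114,-0.585,0.182]], "dr": [[0.07,-0.09,0.08],[0.14,-0.18,0.17],[0.21,-0.27,0.25],[0.28,-0.37,0.34],[0.35,-0.46,0.42],[0.42,-0.55,0.51],[0.486,-0.639,0.592],[0.486,-0.639,0.592]], "jaw": [0.05,0.05,0.05,0.05,0.05,0.05,0.05,0.05]}}

```text
time: 50.78
tool_pos: [0.425, -0.1006, 0.3386]
tool_rot: [-3.141, -0.564, 0.792]
contact_force: [0.0, -0.6, -0.1]
opening: 0.016
grip_force: 30.0
```

>>> {"method": "apply_moves", "body": {"delta_pos": [[0.035,0.03,0.009],[0.035,0.03,0.009],[0.035,0.03,0.009],[0.035,0.03,0.009],[0.035,0.03,0.009],[0.035,0.03,0.009]], "dr": [[0.1,-0.11,-0.05],[0.2,-0.22,-0.1],[0.3,-0.33,-0.15],[0.409,-0.439,-0.198],[0.409,-0.439,-0.198],[0.409,-0.439,-0.198]], "jaw": [0.05,0.05,0.05,0.05,0.05,0.05]}}

```text
time: 51.28
tool_pos: [0.4395, -0.0812, 0.3421]
tool_rot: [-3.135, -0.861, 0.695]
contact_force: [0.2, 0.1, -0.3]
opening: 0.0155
grip_force: 30.0
```

>>> {"method": "apply_moves", "body": {"delta_pos": [[0.033,0.026,0.012],[0.033,0.026,0.012],[0.033,0.026,0.012],[0.033,0.026,0.012],[0.033,0.026,0.012],[0.033,0.026,0.012]], "dr": [[0.09,-0.12,-0.05],[0.18,-0.24,-0.1],[0.27,-0.36,-0.15],[0.363,-0.478,-0.198],[0.363,-0.478,-0.198],[0.363,-0.478,-0.198]], "jaw": [0.05,0.05,0.05,0.05,0.05,0.05]}}

```text
time: 51.78
tool_pos: [0.4529, -0.0708, 0.3477]
tool_rot: [-3.137, -1.16, 0.598]
contact_force: [-0.4, -0.2, -0.1]
opening: 0.0157
grip_force: 30.0
```

```bash
timeout 60 python3 plan.py ".503 -.008 .33 .05 .25" ".503 -.008 .132 .05 .25"; python3 - <<'E'
from h import *
t=grab('top','t5'); s=grab('side','s5')
# paddle of the black spatula in both views: dump bright low-saturation blobs near the cup
for n,im,roi,v in(('top',t,(280,165,325,215),165),('side',s,(255,170,330,250),110)):
    for c in blobs(n,im,(0,0,v),(180,40,255),roi,8)[:4]: print(n,cv2.minAreaRect(c),onz(n,*cv2.minAreaRect(c)[0],.13))
    for c in blobs(n,im,(0,0,0),(180,255,45),roi,8)[:4]: print(n,'dark',cv2.minAreaRect(c))
E
```

```text
0.087  0.081 -0.028 |  0.069 -0.146 -0.551 rows 3  [-0.906 -0.038  2.343  1.536  1.104 -0.67 ]
 0.084  0.079 -0.028 |  0.030 -0.159 -0.553 rows 3  [-0.469 -0.001  2.466  2.378  0.767 -1.107]
-- [ 0.503 -0.008  0.33   0.05   0.25 ]
 0.000  0.000 -0.495 |  0.000  0.000 -0.000 rows 5  [-0.469  0.915  2.657  2.636  1.697 -1.78 ]
-- [ 0.503 -0.008  0.132  0.05   0.25 ]
top ((291.0, 184.5), (39.0, 22.0), 90.0) [ 0.58445169 -0.02066191  0.13      ]
top ((321.0, 206.0), (16.0, 6.0), 90.0) [ 0.52981862 -0.09274641  0.13      ]
top ((307.1207275390625, 209.44827270507812), (7.984899520874023, 5.199469566345215), 21.801410675048828) [ 0.52202356 -0.05887974  0.13      ]
top dark ((295.0394287109375, 208.49526977539062), (9.885144233703613, 21.062095642089844), 38.1572265625)
side ((323.5, 241.0), (11.0, 16.0), 0.0) [0.44426468 0.01675762 0.13      ]
side ((263.0, 173.0), (6.0, 16.0), 90.0) [ 0.63402105 -0.1783935   0.13      ]
side ((275.0, 227.0), (6.0, 10.0), 90.0) [ 0.56237586 -0.00496758  0.13      ]
side ((327.5, 202.5), (11.0, 3.0), 90.0) [ 0.4538587  -0.10382759  0.13      ]
side dark ((288.70001220703125, 230.9000244140625), (30.857738494873047, 7.602630138397217), 63.43495178222656)
```

>>> {"method": "apply_moves", "body": {"delta_pos": [[0.02,0.02,-0.01],[0.04,0.04,-0.015],[0.065,0.06,-0.02],[0.087,0.081,-0.028],[0.087,0.081,-0.028],[0.087,0.081,-0.028],[0.087,0.081,-0.028]], "dr": [[0.02,-0.03,-0.14],[0.035,-0.07,-0.28],[0.05,-0.1,-0.42],[0.069,-0.146,-0.551],[0.069,-0.146,-0.551],[0.069,-0.146,-0.551],[0.069,-0.146,-0.551]], "jaw": [0.05,0.05,0.05,0.05,0.05,0.05,0.05]}}

```text
time: 52.47
tool_pos: [0.488, -0.0387, 0.3381]
tool_rot: [3.127, -1.243, 0.341]
contact_force: [0.3, -0.4, 0.9]
opening: 0.0159
grip_force: 30.0
```

>>> {"method": "apply_moves", "body": {"delta_pos": [[0.015,0.02,-0.005],[0.03,0.04,-0.01],[0.05,0.05,-0.015],[0.07,0.07,-0.02],[0.084,0.083,-0.028],[0.084,0.083,-0.028],[0.084,0.083,-0.028],[0.084,0.083,-0.028]], "dr": [[0.01,-0.03,-0.11],[0.015,-0.06,-0.22],[0.02,-0.09,-0.33],[0.025,-0.12,-0.44],[0.03,-0.159,-0.553],[0.03,-0.159,-0.553],[0.03,-0.159,-0.553],[0.03,-0.159,-0.553]], "jaw": [0.05,0.05,0.05,0.05,0.05,0.05,0.05,0.05]}}

```text
time: 53.13
tool_pos: [0.5221, -0.0054, 0.3267]
tool_rot: [3.131, -1.325, 0.06]
contact_force: [0.1, 0.7, -0.2]
opening: 0.0156
grip_force: 30.0
```

```bash
timeout 60 python3 plan.py ".503 -.006 .132 .05 .25"; python3 - <<'E'
from h import *; from kin import cur
p,R,q=cur(); a=p-.004*R[:,2]; up=-R[:,0] if R[2,0]<0 else R[:,0]; f=a-.115*up; print('foot',f,'up',up, q[2])
s=grab('side'); b=blobs('side',s,(40,100,40),(90,255,255),(230,100,360,260),10)
for c in b: print(cv2.boundingRect(c))
print(proj('side',f),proj('side',f+.12*up))
E
```

```text
-0.002  0.001 -0.499 |  0.005  0.009 -0.000 rows 5  [-0.46   0.915  2.657  2.645  1.699 -1.778]
-- [ 0.503 -0.006  0.132  0.05   0.25 ]
foot [ 0.49033913 -0.00722119  0.2161426 ] up [0.24259756 0.0145973  0.97001719] 2.466001691338098
(291, 176, 18, 31)
(230, 246, 13, 14)
(290, 159, 6, 5)
[305.0374969 204.9183894] [289.71929395 163.63345343]
```

>>> {"method": "apply_moves", "body": {"delta_pos": [[-0.002,0,-0.07],[-0.002,0,-0.14],[-0.002,0,-0.21],[-0.002,0,-0.28],[-0.002,0,-0.34],[-0.002,0,-0.38],[-0.002,0,-0.42],[-0.002,0,-0.42]], "dr": [[0.005,0.009,0],[0.005,0.009,0],[0.005,0.009,0],[0.005,0.009,0],[0.005,0.009,0],[0.005,0.009,0],[0.005,0.009,0],[0.005,0.009,0]], "jaw": [0.05,0.05,0.05,0.05,0.05,0.05,0.05,0.05]}}

```text
time: 53.85
tool_pos: [0.5211, -0.007, 0.1539]
tool_rot: [-3.12, -1.315, 0.025]
contact_force: [0.6, -0.4, -0.5]
opening: 0.0158
grip_force: 30.0
```

>>> {"method": "apply_moves", "body": {"delta_pos": [[0,0,-0.015],[0,0,-0.03],[0,0,-0.045],[0,0,-0.06],[0,0,-0.07],[0,0,-0.077],[0,0,-0.077]], "dr": [[0,0,0],[0,0,0],[0,0,0],[0,0,0],[0,0,0],[0,0,0],[0,0,0]], "jaw": [0.05,0.05,0.05,0.05,0.05,0.05,0.05]}}

```text
time: 54.43
tool_pos: [0.5208, -0.006, 0.1276]
tool_rot: [-3.138, -1.321, 0.044]
contact_force: [-0.9, 0.1, -0.6]
opening: 0.0157
grip_force: 30.0
```

No contact. Release and retreat by the same path.

>>> {"method": "apply_moves", "body": {"delta_pos": [[0,0,0],[0,0,0],[0,0,0],[0,0,0],[0,0,0],[0,0,0],[0,0,0],[0,0,0]], "dr": [[0,0,0],[0,0,0],[0,0,0],[0,0,0],[0,0,0],[0,0,0],[0,0,0],[0,0,0]], "jaw": [0.22,0.26,0.3,0.35,0.4,0.4,0.4,0.4]}}

```text
time: 55.1
tool_pos: [0.5204, -0.0054, 0.1271]
tool_rot: [-3.139, -1.319, 0.045]
contact_force: [1.3, -0.1, -0.5]
opening: 0.0368
grip_force: 0.2
```

>>> {"method": "apply_moves", "body": {"delta_pos": [[-0.01,0,0.04],[-0.02,0,0.08],[-0.029,0,0.124],[-0.029,0,0.124]], "dr": [[0,0,0.04],[0,0,0.08],[0,0,0.113],[0,0,0.113]], "jaw": [0.4,0.4,0.4,0.4]}}

```text
time: 55.43
tool_pos: [0.5083, -0.0057, 0.1795]
tool_rot: [3.135, -1.323, 0.11]
contact_force: [-0.5, 0.3, -1.3]
opening: 0.0365
grip_force: 0.0
```

```bash
timeout 60 python3 plan.py ".45 -.05 .34 .3 .3" ".44 -.08 .36 .6 .4" ".42 -.1 .36 .8 1"
```

```text
-0.102 -0.097  0.387 | -0.018  0.103  0.391 rows 4  [-1.    -0.056  2.407  1.537  1.171 -0.732]
-- [ 0.45 -0.05  0.34  0.3   0.3 ]
-0.032 -0.064  0.046 | -0.087  0.181  0.599 rows 3  [-1.08   0.041  2.129  1.179  1.434 -0.593]
-- [ 0.44 -0.08  0.36  0.6   0.4 ]
-0.033 -0.026 -0.012 | -0.363  0.478  0.198 rows 3  [-0.971  0.001  1.927  0.879  1.416 -0.338]
-0.035 -0.030 -0.009 | -0.409  0.439  0.198 rows 3  [-0.817  0.008  1.753  0.576  1.436 -0.142]
-- [ 0.42 -0.1   0.36  0.8   1.  ]
```

>>> {"method": "apply_moves", "body": {"delta_pos": [[-0.01,0,0.08],[-0.03,-0.01,0.16],[-0.06,-0.04,0.24],[-0.08,-0.07,0.32],[-0.1,-0.097,0.387],[-0.1,-0.097,0.387],[-0.1,-0.097,0.387]], "dr": [[0,0.02,0.08],[0,0.04,0.16],[-0.01,0.06,0.24],[-0.015,0.08,0.32],[-0.018,0.1,0.39],[-0.018,0.1,0.39],[-0.018,0.1,0.39]], "jaw": [0.4,0.4,0.5,0.5,0.5,0.5,0.5]}}

```text
time: 56.02
tool_pos: [0.4686, -0.0469, 0.3361]
tool_rot: [3.12, -1.271, 0.318]
contact_force: [0.8, -1.5, 0.2]
opening: 0.0459
grip_force: 0.0
```

>>> {"method": "apply_moves", "body": {"delta_pos": [[-0.032,-0.064,0.046],[-0.032,-0.064,0.046],[-0.032,-0.064,0.046],[-0.032,-0.064,0.046],[-0.032,-0.064,0.046],[-0.032,-0.064,0.046]], "dr": [[-0.087,0.181,0.599],[-0.087,0.181,0.599],[-0.087,0.181,0.599],[-0.087,0.181,0.599],[-0.087,0.181,0.599],[-0.087,0.181,0.599]], "jaw": [0.5,0.5,0.5,0.5,0.5,0.5]}}

```text
time: 56.52
tool_pos: [0.4558, -0.0683, 0.349]
tool_rot: [-3.127, -1.171, 0.586]
contact_force: [0.2, -0.1, -0.1]
opening: 0.0461
grip_force: 0.0
```

>>> {"method": "apply_moves", "body": {"delta_pos": [[-0.033,-0.026,-0.012],[-0.033,-0.026,-0.012],[-0.033,-0.026,-0.012],[-0.033,-0.026,-0.012],[-0.033,-0.026,-0.012]], "dr": [[-0.363,0.478,0.198],[-0.363,0.478,0.198],[-0.363,0.478,0.198],[-0.363,0.478,0.198],[-0.363,0.478,0.198]], "jaw": [0.5,0.5,0.5,0.5,0.5]}}

```text
time: 56.93
tool_pos: [0.4426, -0.0782, 0.3448]
tool_rot: [-3.138, -0.872, 0.698]
contact_force: [0.4, 0.2, -0.6]
opening: 0.046
grip_force: 0.0
```

>>> {"method": "apply_moves", "body": {"delta_pos": [[-0.035,-0.03,-0.009],[-0.035,-0.03,-0.009],[-0.035,-0.03,-0.009],[-0.035,-0.03,-0.009],[-0.035,-0.03,-0.009]], "dr": [[-0.409,0.439,0.198],[-0.409,0.439,0.198],[-0.409,0.439,0.198],[-0.409,0.439,0.198],[-0.409,0.439,0.198]], "jaw": [0.5,0.5,0.5,0.5,0.5]}}

```text
time: 57.35
tool_pos: [0.4283, -0.0906, 0.3403]
tool_rot: [-3.137, -0.572, 0.797]
contact_force: [0.2, -0.5, 0.2]
opening: 0.0456
grip_force: 0.0
```

```bash
python3 meas.py 2>&1 | grep -v black; timeout 60 python3 plan.py ".47 .14 .26 .5 1.4" ".521 .386 .12 .30 1.57"; python3 - <<'E'
from h import *
t=grab('top','t6'); s=grab('side','s6')
for n,im,roi in(('top',t,(275,170,325,245)),('side',s,(255,170,330,275))):
    for c in blobs(n,im,(40,90,30),(90,255,255),roi,8)[:4]: print(n,'green',cv2.minAreaRect(c))
    for c in blobs(n,im,(0,0,0),(180,255,45),roi,8)[:4]: print(n,'dark',cv2.minAreaRect(c))
for k in ((.505,-.05),(.505,-.03),(.505,-.01),(.48,-.03)): print(k,proj('top',(*k,.006)),proj('side',(*k,.1)))
E
```

```text
yellow top [0.4738 0.3705] 0.29967037 [0.1301 0.0183]
yellow side [0.4731 0.372 ] 0.29816952 [0.1279 0.0195]
mat (array([ 0.4909, -0.2809], dtype=float32), np.float32(-1.5404937), [0.33634212613105774, 0.15625646710395813])
red top (361.7500305175781, 228.75003051757812, 12.020814895629883, 8.485280990600586) [ 0.4714 -0.1898  0.135 ]
red side (329.0, 180.5, 17.0, 16.0) [ 0.462  -0.1805  0.13  ]
cup ((295.8160400390625, 219.04010009765625), 20.079126358032227) [ 0.5036 -0.03    0.1   ] [ 0.5024 -0.0304  0.1   ]
cup side rim left/right [ 0.5496 -0.0046  0.1   ] [ 0.4606 -0.0203  0.1   ] [ 0.516  -0.0686  0.1   ]
 0.112  0.582 -0.247 | -0.494  0.636 -0.584 rows 7  [0.091 0.178 1.721 0.076 1.087 1.132]
-- [0.47 0.14 0.26 0.5  1.4 ]
 0.120  0.611 -0.351 | -0.133  0.314 -0.399 rows 7  [ 0.52   0.676  1.319 -0.     1.146  1.79 ]
-- [0.521 0.386 0.12  0.3   1.57 ]
top green ((290.0384521484375, 212.80770874023438), (8.236878395080566, 31.378582000732422), 11.309932708740234)
top dark ((302.1600036621094, 215.1199951171875), (17.173004150390625, 32.19938278198242), 10.30484676361084)
top dark ((285.47564697265625, 235.28050231933594), (19.209373474121094, 3.279649019241333), 38.65980911254883)
side green ((287.617919921875, 233.7122802734375), (25.35055923461914, 8.935829162597656), 60.945396423339844)
side dark ((299.5, 262.0), (20.0, 39.0), 90.0)
side dark ((291.3647766113281, 229.83277893066406), (31.341564178466797, 3.248049259185791), 62.35402297973633)
(0.505, -0.05) [304.84349768 223.63089975] [302.98813272 224.23519745]
(0.505, -0.03) [297.23577964 223.78462321] [301.4314109  230.44424878]
(0.505, -0.01) [289.62738621 223.93836033] [299.83955003 236.79345366]
(0.48, -0.03) [297.3884421  233.21963339] [311.67700141 231.82895386]
```

```bash
cat > c3.py <<'E'
from chain import *
p,R,q0=cur()
for x,a,el in((.508,-.15,.25),(.508,-.05,.25),(.51,-.1,.3),(.51,-.2,.25)):
    print('==',x,a,el); chain([(.42,-.1,.36,.8,1),(.44,-.08,.36,.6,.4),(.46,-.06,.36,.3,.25),(x,-.052,.33,a,el),(x,-.052,.132,a,el)],q0)
E
timeout 200 python3 c3.py | grep -v 0.36
```

```text
== 0.508 -0.15 0.25
[ 0.51 -0.05  0.33 -0.15  0.25] [-0.39  0.01  2.45  2.76  0.67 -1.33] jump 0.1826912808846206
[ 0.51 -0.05  0.13 -0.15  0.25] [-0.39  0.89  2.64  2.91  1.7  -1.66] jump 0.11113295183110572
== 0.508 -0.05 0.25
[ 0.51 -0.05  0.33 -0.05  0.25] [-0.52  0.01  2.45  2.44  0.75 -1.14] jump 0.12700075586960313
[ 0.51 -0.05  0.13 -0.05  0.25] [-0.52  0.89  2.63  2.68  1.67 -1.74] jump 0.10141181260805276
== 0.51 -0.1 0.3
[ 0.51 -0.05  0.33 -0.1   0.3 ] [-0.45 -0.02  2.42  2.53  0.6  -1.15] jump 0.15700650326370624
[ 0.51 -0.05  0.13 -0.1   0.3 ] [-0.45  0.81  2.62  2.81  1.55 -1.67] jump 0.10373923840322474
== 0.51 -0.2 0.25
[ 0.51 -0.05  0.33 -0.2   0.25] [-0.32  0.02  2.44  2.95  0.65 -1.45] jump 0.20861492372107815
[ 0.51 -0.05  0.13 -0.2   0.25] [-0.32  0.88  2.62  3.02  1.68 -1.61] jump 0.11068890221772754
```

>>> {"method": "apply_moves", "body": {"delta_pos": [[0.112,0.582,-0.247],[0.112,0.582,-0.247],[0.112,0.582,-0.247],[0.112,0.582,-0.247],[0.112,0.582,-0.247],[0.112,0.582,-0.247],[0.112,0.582,-0.247],[0.112,0.582,-0.247]], "dr": [[-0.07,0.09,-0.08],[-0.14,0.18,-0.17],[-0.21,0.27,-0.25],[-0.28,0.37,-0.34],[-0.35,0.46,-0.42],[-0.42,0.55,-0.51],[-0.494,0.636,-0.584],[-0.494,0.636,-0.584]], "jaw": [0.5,0.5,0.5,0.5,0.5,0.5,0.5,0.5]}}

```text
time: 58.22
tool_pos: [0.4726, 0.1456, 0.2399]
tool_rot: [3.142, -0.162, 0.504]
contact_force: [-1.1, 0.0, -0.1]
opening: 0.0459
grip_force: 0.0
```

>>> {"method": "apply_moves", "body": {"delta_pos": [[0.12,0.611,-0.351],[0.12,0.611,-0.351],[0.12,0.611,-0.351],[0.12,0.611,-0.351],[0.12,0.611,-0.351],[0.12,0.611,-0.351],[0.12,0.611,-0.351],[0.12,0.611,-0.351]], "dr": [[-0.133,0.314,-0.399],[-0.133,0.314,-0.399],[-0.133,0.314,-0.399],[-0.133,0.314,-0.399],[-0.133,0.314,-0.399],[-0.133,0.314,-0.399],[-0.133,0.314,-0.399],[-0.133,0.314,-0.399]], "jaw": [0.5,0.5,0.5,0.5,0.5,0.5,0.5,0.5]}}

```text
time: 58.88
tool_pos: [0.5193, 0.3877, 0.0953]
tool_rot: [3.14, 0.012, 0.305]
contact_force: [-1.1, -1.2, -1.8]
opening: 0.0458
grip_force: 0.0
```

```bash
timeout 60 python3 plan.py ".521 .386 .12 .30 1.57" ".521 .386 .023 .3 1.57"; python3 - <<'E'
from h import *
s=grab('side'); b=blobs('side',s,(18,100,60),(35,255,255),(200,380,350,450))
print([rect('side',c,.012) for c in b])
E
```

```text
0.004 -0.004  0.014 |  0.011 -0.023 -0.010 rows 1  [ 0.52   0.676  1.319 -0.     1.146  1.79 ]
-- [0.521 0.386 0.12  0.3   1.57 ]
 0.000  0.000 -0.242 |  0.000  0.000  0.000 rows 3  [ 0.52   0.791  1.393 -0.     0.956  1.791]
-- [0.521 0.386 0.023 0.3   1.57 ]
[(array([0.45864853, 0.36753184], dtype=float32), np.float32(0.3004677), [0.097652368247509, 0.019429586827754974])]
```

>>> {"method": "apply_moves", "body": {"delta_pos": [[0.003,-0.003,-0.05],[0.003,-0.003,-0.1],[0.003,-0.003,-0.15],[0.003,-0.003,-0.19],[0.003,-0.003,-0.215],[0.003,-0.003,-0.223],[0.003,-0.003,-0.223],[0.003,-0.003,-0.223]], "dr": [[0.005,-0.012,-0.008],[0.005,-0.012,-0.008],[0.005,-0.012,-0.008],[0.005,-0.012,-0.008],[0.005,-0.012,-0.008],[0.005,-0.012,-0.008],[0.005,-0.012,-0.008],[0.005,-0.012,-0.008]], "jaw": [0.5,0.5,0.5,0.5,0.5,0.5,0.5,0.5]}}

```text
time: 59.6
tool_pos: [0.5235, 0.3834, 0.0142]
tool_rot: [3.14, -0.005, 0.298]
contact_force: [-0.5, 0.1, 0.4]
opening: 0.0462
grip_force: 0.0
```

```bash
timeout 60 python3 plan.py ".521 .386 .023 .3 1.57"
```

```text
-0.006  0.006 -0.026 |  0.001  0.010  0.005 rows 1  [ 0.52   0.791  1.393 -0.     0.956  1.791]
-- [0.521 0.386 0.023 0.3   1.57 ]
```

>>> {"method": "apply_moves", "body": {"delta_pos": [[-0.006,0.006,-0.01],[-0.006,0.006,-0.018],[-0.006,0.006,-0.025],[-0.006,0.006,-0.025],[-0.006,0.006,-0.025]], "dr": [[0,0.01,0.005],[0,0.01,0.005],[0,0.01,0.005],[0,0.01,0.005],[0,0.01,0.005]], "jaw": [0.5,0.5,0.5,0.5,0.5]}}

```text
time: 60.02
tool_pos: [0.5202, 0.3862, 0.0029]
tool_rot: [3.14, 0.001, 0.301]
contact_force: [-0.2, -0.7, -0.7]
opening: 0.0463
grip_force: 0.0
```

>>> {"method": "apply_moves", "body": {"delta_pos": [[0,0,0],[0,0,0],[0,0,0],[0,0,0],[0,0,0],[0,0,0],[0,0,0]], "dr": [[0,0,0],[0,0,0],[0,0,0],[0,0,0],[0,0,0],[0,0,0],[0,0,0]], "jaw": [0.4,0.3,0.2,0.1,0.05,0.05,0.05], "force": 30}}

```text
time: 60.6
tool_pos: [0.5204, 0.3862, 0.0031]
tool_rot: [3.141, 0.001, 0.301]
contact_force: [0.0, -0.1, -0.1]
opening: 0.0156
grip_force: 30.0
```

>>> {"method": "apply_moves", "body": {"delta_pos": [[0,0,0.06],[0,0,0.14],[0,0,0.22],[0,0,0.3],[0,0,0.38],[0,0,0.46],[0,0,0.5],[0,0,0.5]], "dr": [[0,0,0],[0,0,0],[0,0,0],[0,0,0],[0,0,0],[0,0,0],[0,0,0],[0,0,0]], "jaw": [0.05,0.05,0.05,0.05,0.05,0.05,0.05,0.05]}}

```text
time: 61.27
tool_pos: [0.5221, 0.3872, 0.2082]
tool_rot: [-3.141, -0.008, 0.301]
contact_force: [0.1, 0.5, -0.1]
opening: 0.0155
grip_force: 30.0
```

```bash
timeout 60 python3 plan.py ".47 .14 .32 .5 1.4" ".42 -.1 .38 .8 1" ".44 -.08 .38 .6 .4" ".46 -.06 .36 .3 .25" ".508 -.052 .33 -.15 .25" ".508 -.052 .132 -.15 .25"
```

```text
-0.123 -0.614  0.233 |  0.126 -0.301  0.397 rows 7  [0.091 0.134 1.606 0.071 1.245 1.144]
-- [0.47 0.14 0.32 0.5  1.4 ]
-0.114 -0.585  0.157 |  0.486 -0.639  0.592 rows 6  [-0.817 -0.004  1.71   0.573  1.482 -0.112]
-- [ 0.42 -0.1   0.38  0.8   1.  ]
 0.035  0.030  0.009 |  0.409 -0.439 -0.198 rows 3  [-0.971 -0.018  1.888  0.873  1.453 -0.293]
 0.033  0.026  0.012 |  0.363 -0.478 -0.198 rows 3  [-1.08   0.009  2.094  1.172  1.459 -0.531]
-- [ 0.44 -0.08  0.38  0.6   0.4 ]
 0.058  0.039 -0.043 |  0.131 -0.271 -0.599 rows 3  [-1.004 -0.045  2.373  1.566  1.208 -0.723]
-- [ 0.46 -0.06  0.36  0.3   0.25]
 0.122 -0.000 -0.075 |  0.000  0.000 -0.900 rows 4  [-0.391  0.013  2.452  2.761  0.673 -1.328]
-- [ 0.508 -0.052  0.33  -0.15   0.25 ]
 0.000  0.000 -0.495 |  0.000  0.000 -0.000 rows 5  [-0.391  0.894  2.635  2.906  1.698 -1.662]
-- [ 0.508 -0.052  0.132 -0.15   0.25 ]
```

>>> {"method": "apply_moves", "body": {"delta_pos": [[-0.02,-0.09,0.04],[-0.04,-0.18,0.08],[-0.06,-0.27,0.12],[-0.08,-0.36,0.15],[-0.1,-0.45,0.18],[-0.11,-0.54,0.21],[-0.123,-0.614,0.233],[-0.123,-0.614,0.233]], "dr": [[0.02,-0.04,0.05],[0.04,-0.08,0.11],[0.05,-0.13,0.17],[0.07,-0.17,0.23],[0.09,-0.22,0.29],[0.11,-0.26,0.34],[0.126,-0.301,0.397],[0.126,-0.301,0.397]], "jaw": [0.05,0.05,0.05,0.05,0.05,0.05,0.05,0.05]}}

```text
time: 61.93
tool_pos: [0.4704, 0.1362, 0.2972]
tool_rot: [3.137, -0.163, 0.498]
contact_force: [0.6, -0.5, -1.1]
opening: 0.0157
grip_force: 30.0
```

>>> {"method": "apply_moves", "body": {"delta_pos": [[-0.015,-0.08,0.03],[-0.03,-0.16,0.06],[-0.05,-0.25,0.08],[-0.07,-0.33,0.1],[-0.08,-0.42,0.12],[-0.1,-0.5,0.14],[-0.114,-0.585,0.157],[-0.114,-0.585,0.157]], "dr": [[0.07,-0.09,0.08],[0.14,-0.18,0.17],[0.21,-0.27,0.25],[0.28,-0.37,0.34],[0.35,-0.46,0.42],[0.42,-0.55,0.51],[0.486,-0.639,0.592],[0.486,-0.639,0.592]], "jaw": [0.05,0.05,0.05,0.05,0.05,0.05,0.05,0.05]}}

```text
time: 62.6
tool_pos: [0.4241, -0.1036, 0.3578]
tool_rot: [3.138, -0.563, 0.788]
contact_force: [-0.0, 0.1, -0.8]
opening: 0.0158
grip_force: 30.0
```

>>> {"method": "apply_moves", "body": {"delta_pos": [[0.035,0.03,0.009],[0.035,0.03,0.009],[0.035,0.03,0.009],[0.035,0.03,0.009],[0.035,0.03,0.009],[0.035,0.03,0.009]], "dr": [[0.1,-0.11,-0.05],[0.2,-0.22,-0.1],[0.3,-0.33,-0.15],[0.409,-0.439,-0.198],[0.409,-0.439,-0.198],[0.409,-0.439,-0.198]], "jaw": [0.05,0.05,0.05,0.05,0.05,0.05]}}

```text
time: 63.1
tool_pos: [0.4392, -0.0816, 0.3614]
tool_rot: [-3.137, -0.86, 0.694]
contact_force: [0.2, 0.1, 0.2]
opening: 0.0156
grip_force: 30.0
```

>>> {"method": "apply_moves", "body": {"delta_pos": [[0.033,0.026,0.012],[0.033,0.026,0.012],[0.033,0.026,0.012],[0.033,0.026,0.012],[0.033,0.026,0.012],[0.033,0.026,0.012]], "dr": [[0.09,-0.12,-0.05],[0.18,-0.24,-0.1],[0.27,-0.36,-0.15],[0.363,-0.478,-0.198],[0.363,-0.478,-0.198],[0.363,-0.478,-0.198]], "jaw": [0.05,0.05,0.05,0.05,0.05,0.05]}}

```text
time: 63.6
tool_pos: [0.4528, -0.0709, 0.367]
tool_rot: [-3.139, -1.159, 0.598]
contact_force: [0.4, -0.8, 0.6]
opening: 0.0155
grip_force: 30.0
```

>>> {"method": "apply_moves", "body": {"delta_pos": [[0.015,0.01,-0.01],[0.03,0.02,-0.02],[0.045,0.03,-0.03],[0.058,0.039,-0.043],[0.058,0.039,-0.043],[0.058,0.039,-0.043]], "dr": [[0.03,-0.07,-0.15],[0.06,-0.14,-0.3],[0.1,-0.2,-0.45],[0.131,-0.271,-0.599],[0.131,-0.271,-0.599],[0.131,-0.271,-0.599]], "jaw": [0.05,0.05,0.05,0.05,0.05,0.05]}}

```text
time: 64.1
tool_pos: [0.4762, -0.0541, 0.3509]
tool_rot: [3.135, -1.31, 0.311]
contact_force: [-0.3, -0.6, 0.2]
opening: 0.0153
grip_force: 30.0
```

>>> {"method": "apply_moves", "body": {"delta_pos": [[0.02,0,-0.01],[0.04,0,-0.025],[0.06,0,-0.04],[0.08,0,-0.055],[0.1,0,-0.065],[0.122,0,-0.075],[0.122,0,-0.075],[0.122,0,-0.075]], "dr": [[0,0,-0.15],[0,0,-0.3],[0,0,-0.45],[0,0,-0.6],[0,0,-0.75],[0,0,-0.9],[0,0,-0.9],[0,0,-0.9]], "jaw": [0.05,0.05,0.05,0.05,0.05,0.05,0.05,0.05]}}

```text
time: 64.77
tool_pos: [0.5278, -0.0545, 0.3231]
tool_rot: [3.139, -1.317, -0.147]
contact_force: [-0.9, 1.1, -1.5]
opening: 0.0158
grip_force: 30.0
```

```bash
timeout 60 python3 plan.py ".508 -.052 .132 -.15 .25"; python3 - <<'E'
from h import *; from kin import cur
p,R,q=cur(); a=p-.004*R[:,2]; up=-R[:,0] if R[2,0]<0 else R[:,0]; f=a-.115*up; print('foot',f,'up',up, q[2])
s=grab('side','s7'); t=grab('top','t7')
for c in blobs('side',s,(18,100,40),(35,255,255),(230,80,360,230),6): print(cv2.boundingRect(c))
print(proj('side',f),proj('side',f+.12*up))
for n,im,roi in(('top',t,(275,170,325,245)),('side',s,(255,190,330,275))):
    for c in blobs(n,im,(40,90,30),(90,255,255),roi,8)[:4]: print(n,'green',cv2.minAreaRect(c))
a=cv2.imread('pics/s7.png')[130:280,220:370];b=cv2.imread('pics/t6.png')[160:260,250:350]
cv2.imwrite('pics/st7.png',np.hstack([cv2.resize(a,(400,400)),cv2.resize(b,(400,400))]))
E
```

```text
-0.004 -0.001 -0.489 |  0.000 -0.007 -0.002 rows 5  [-0.391  0.894  2.635  2.906  1.698 -1.662]
-- [ 0.508 -0.052  0.132 -0.15   0.25 ]
foot [ 0.49539133 -0.04972501  0.21275242] up [ 0.24811155 -0.0367129   0.96803555] 2.4499944317004805
(294, 163, 16, 30)
(318, 207, 20, 11)
(322, 131, 16, 27)
(289, 143, 10, 7)
(315, 149, 8, 7)
[306.3358992  192.01629305] [291.90434953 148.95943299]
side green ((287.6230773925781, 233.71539306640625), (25.4271183013916, 8.806465148925781), 60.2551155090332)
```

View pics/st7.png

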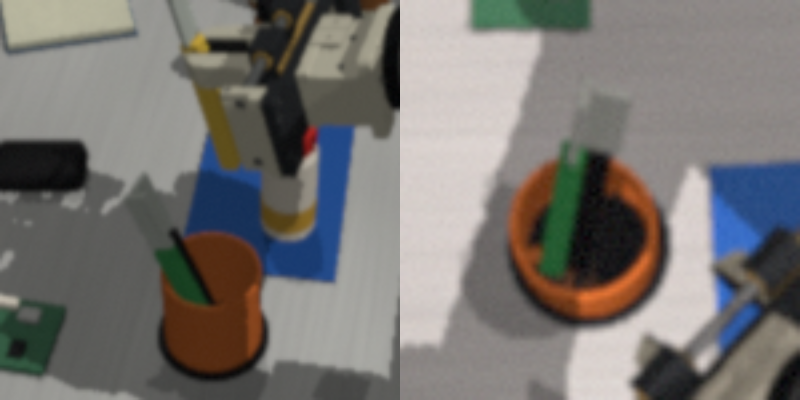

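The left panel shows the yellow spatula held over the cup with green and black leaning at (180,270). In the right panel green is at (568,210) and black at (597,180), and the right third of the cup is free. I shift 6 mm right and lower.

>>> {"method": "apply_moves", "body": {"delta_pos": [[-0.004,-0.015,-0.05],[-0.004,-0.015,-0.12],[-0.004,-0.015,-0.19],[-0.004,-0.015,-0.25],[-0.004,-0.015,-0.31],[-0.004,-0.015,-0.35],[-0.004,-0.015,-0.39],[-0.004,-0.015,-0.39]], "dr": [[0,-0.007,0],[0,-0.007,0],[0,-0.007,0],[0,-0.007,0],[0,-0.007,0],[0,-0.007,0],[0,-0.007,0],[0,-0.007,0]], "jaw": [0.05,0.05,0.05,0.05,0.05,0.05,0.05,0.05]}}

```text
time: 65.53
tool_pos: [0.5253, -0.0612, 0.1613]
tool_rot: [-3.12, -1.314, -0.169]
contact_force: [2.2, 3.1, -3.5]
opening: 0.0158
grip_force: 30.1
```

>>> {"method": "apply_moves", "body": {"delta_pos": [[0,0,-0.015],[0,0,-0.03],[0,0,-0.045],[0,0,-0.06],[0,0,-0.075],[0,0,-0.085],[0,0,-0.095],[0,0,-0.095]], "dr": [[0,0,0],[0,0,0],[0,0,0],[0,0,0],[0,0,0],[0,0,0],[0,0,0],[0,0,0]], "jaw": [0.05,0.05,0.05,0.05,0.05,0.05,0.05,0.05]}}

```text
time: 66.2
tool_pos: [0.5245, -0.0612, 0.1272]
tool_rot: [-3.132, -1.319, -0.159]
contact_force: [2.4, 4.7, 0.4]
opening: 0.0157
grip_force: 30.2
```

```bash
timeout 60 python3 plan.py ".508 -.058 .132 -.15 .25";python3 - <<'E'
from h import *; from kin import cur
p,R,q=cur(); a=p-.004*R[:,2]; up=-R[:,0] if R[2,0]<0 else R[:,0]; f=a-.115*up; print('foot',f,'up',up, q[2])
s=grab('side')
for c in blobs('side',s,(0,150,80),(8,255,255),(310,165,350,195)): print(cv2.minAreaRect(c))
E
```

```text
0.004  0.001  0.000 | -0.005 -0.002 -0.002 rows 1  [-0.418  0.894  2.634  2.88   1.694 -1.671]
-- [ 0.508 -0.058  0.132 -0.15   0.25 ]
foot [ 0.49236452 -0.0560596   0.01679634] up [ 0.2458474  -0.03930687  0.96851124] 2.639353292643323
((326.8399963378906, 179.3800048828125), (13.400001525878906, 18.000001907348633), 36.869895935058594)
```

>>> {"method": "apply_moves", "body": {"delta_pos": [[0,0.005,0],[0,0.01,0],[0,0.01,0],[0,0.01,0],[0,0.01,0],[0,0.01,0],[0,0.01,0],[0,0.01,0]], "dr": [[0,0,0],[0,0,0],[0,0,0],[0,0,0],[0,0,0],[0,0,0],[0,0,0],[0,0,0]], "jaw": [0.05,0.05,0.22,0.26,0.3,0.35,0.38,0.38]}}

```text
time: 66.92
tool_pos: [0.5231, -0.0576, 0.1262]
tool_rot: [3.141, -1.315, -0.151]
contact_force: [1.4, 0.1, -0.8]
opening: 0.0345
grip_force: 0.0
```

>>> {"method": "apply_moves", "body": {"delta_pos": [[-0.01,0,0.04],[-0.02,0,0.08],[-0.029,0,0.124],[-0.029,0,0.16],[-0.029,0,0.2],[-0.03,0,0.24],[-0.03,0,0.24]], "dr": [[0,0,0],[0,0,0],[0,0,0],[0,0,0],[0,0,0],[0,0,0],[0,0,0]], "jaw": [0.38,0.38,0.38,0.38,0.38,0.38,0.38]}}

```text
time: 67.5
tool_pos: [0.5111, -0.0574, 0.2258]
tool_rot: [3.135, -1.321, -0.145]
contact_force: [-0.3, -0.4, 0.9]
opening: 0.0348
grip_force: 0.0
```

```bash
timeout 60 python3 plan.py ".45 -.08 .38 .2 .3" ".42 -.15 .4 .6 .5" ".4 -.3 .42 .6 .8"
```

```text
-0.108 -0.048  0.371 |  0.001  0.101  0.702 rows 4  [-1.035 -0.162  2.337  1.5    1.13  -0.538]
-- [ 0.45 -0.08  0.38  0.2   0.3 ]
-0.085 -0.160  0.041 | -0.157  0.371  0.797 rows 4  [-1.186  0.036  1.919  1.03   1.564 -0.437]
-- [ 0.42 -0.15  0.4   0.6   0.5 ]
-0.057 -0.380  0.039 | -0.339  0.495 -0.000 rows 4  [-1.232  0.193  1.481  0.743  1.677 -0.26 ]
-- [ 0.4  -0.3   0.42  0.6   0.8 ]
```

>>> {"method": "apply_moves", "body": {"delta_pos": [[-0.01,0,0.08],[-0.03,-0.01,0.16],[-0.06,-0.03,0.24],[-0.08,-0.04,0.31],[-0.108,-0.048,0.371],[-0.108,-0.048,0.371],[-0.108,-0.048,0.371],[-0.108,-0.048,0.371]], "dr": [[0,0,0],[0,0.02,0.15],[0,0.05,0.3],[0,0.07,0.45],[0,0.1,0.6],[0,0.1,0.7],[0,0.1,0.7],[0,0.1,0.7]], "jaw": [0.38,0.38,0.38,0.38,0.38,0.38,0.38,0.38]}}

```text
time: 68.17
tool_pos: [0.4709, -0.0745, 0.3699]
tool_rot: [-3.128, -1.278, 0.183]
contact_force: [2.0, 0.1, 0.7]
opening: 0.0347
grip_force: 0.0
```

>>> {"method": "apply_moves", "body": {"delta_pos": [[-0.085,-0.16,0.041],[-0.085,-0.16,0.041],[-0.085,-0.16,0.041],[-0.085,-0.16,0.041],[-0.085,-0.16,0.041],[-0.085,-0.16,0.041],[-0.085,-0.16,0.041],[-0.085,-0.16,0.041]], "dr": [[-0.157,0.371,0.797],[-0.157,0.371,0.797],[-0.157,0.371,0.797],[-0.157,0.371,0.797],[-0.157,0.371,0.797],[-0.157,0.371,0.797],[-0.157,0.371,0.797],[-0.157,0.371,0.797]], "jaw": [0.38,0.38,0.38,0.38,0.38,0.38,0.38,0.38]}}

```text
time: 68.83
tool_pos: [0.4376, -0.1369, 0.3861]
tool_rot: [-3.138, -1.082, 0.589]
contact_force: [0.2, 0.3, -0.7]
opening: 0.0351
grip_force: 0.0
```

```bash
python3 - <<'E'
from h import *
t=grab('top','t8'); s=grab('side','s8')
def L(n,nm,c):
    r=cv2.minAreaRect(c); print(n,nm,np.round(r[0],1),np.round(r[1],1),round(r[2],1))
for nm,lo,hi in (('green',(40,90,30),(90,255,255)),('yellow',(18,100,40),(35,255,255)),('dark',(0,0,0),(180,255,45)),('red',(0,150,80),(3,255,255))):
    for n,im,roi in(('top',t,(275,160,325,245)),('side',s,(255,170,325,275))):
        for c in blobs(n,im,lo,hi,roi,10)[:3]: L(n,nm,c)
E
python3 meas.py | grep -E 'red|cap|mat'
# where would a rod leaning to +x lie: foot (.475,y,.014), rim (.54,y,.1), tip
python3 - <<'E'
from h import *
for y in(-.055,-.033,-.011):
    f=np.array([.475,y,.014]); u=np.array([.065,0,.09]); u/=np.linalg.norm(u); print(y,u,[np.round(np.r_[proj('top',f+k*u),proj('side',f+k*u)],0) for k in(0,.065,.13,.19)])
E
```

```text
top green [290.1 212.3] [ 8.2 32.4] 10.6
top green [285.5 162.5] [ 5. 21.] 90.0
side green [287.6 233.7] [25.3  8.9] 61.4
top yellow [305.5 215. ] [ 9. 28.] 0.0
side yellow [297.3 227.1] [34.4  6.7] 63.4
side yellow [321.  211.5] [9. 6.] 90.0
top dark [296.6 214.1] [32.1  9.9] 88.0
side dark [300.3 260.9] [20.9 40.4] 85.5
side dark [291.4 229.6] [30.9  3.3] 61.7
side red [322.5 179. ] [10.  3.] 90.0
mat (array([ 0.4901, -0.2804], dtype=float32), np.float32(-1.5394654), [0.33734866976737976, 0.1563803106546402])
red top (355.53277587890625, 235.13931274414062, 17.28498077392578, 8.066324234008789) [ 0.4562 -0.1744  0.135 ]
blackcap top (437.5, 213.5, 19.0, 19.0) [ 0.5049 -0.374   0.135 ]
red side (329.0377502441406, 179.367919921875, 17.307430267333984, 14.422857284545898) [ 0.4625 -0.1846  0.13  ]
blackcap side (323.5, 131.5, 17.0, 19.0) [ 0.5073 -0.3732  0.13  ]
-0.055 [0.58549055 0.         0.81067923] [array([307., 235., 315., 246.]), array([306., 217., 300., 231.]), array([305., 198., 284., 215.]), array([305., 180., 269., 199.])]
-0.033 [0.58549055 0.         0.81067923] [array([298., 235., 314., 253.]), array([297., 217., 299., 238.]), array([296., 199., 283., 222.]), array([295., 180., 267., 206.])]
-0.011 [0.58549055 0.         0.81067923] [array([290., 235., 312., 260.]), array([289., 217., 297., 245.]), array([287., 199., 281., 229.]), array([286., 181., 264., 213.])]
```

```bash
python3 - <<'E'
from h import *
np.set_printoptions(precision=3,suppress=True)
t=cv2.imread('pics/t8.png')[:,:,::-1].copy(); s=cv2.imread('pics/s8.png')[:,:,::-1].copy()
def end(c):  # mid of upper end and lower visible end of a blob
    p=c[:,0].astype(float); m=p.mean(0); d=np.linalg.svd(p-m)[2][0]; d*=-np.sign(d[1]); k=(p-m)@d
    return p[k>k.max()-2.5].mean(0), p[k<k.min()+2.5].mean(0)
def tri(a,b):
    c1,d1=ray('top',*a); c2,d2=ray('side',*b); A=np.c_[d1,-d2]; k=np.linalg.lstsq(A,c2-c1,rcond=None)[0]; x1,x2=c1+k[0]*d1,c2+k[1]*d2; return (x1+x2)/2,np.linalg.norm(x1-x2)
for nm,lo,hi,rt,rs in (('green',(40,90,30),(90,255,255),(275,180,325,245),(255,190,325,275)),('yellow',(18,100,40),(35,255,255),(275,180,325,245),(270,190,312,275)),('black',(0,0,0),(180,255,45),(275,180,325,245),(270,200,312,248))):
    a=end(blobs('top',t,lo,hi,rt)[0]); b=end(blobs('side',s,lo,hi,rs)[0])
    j,g=tri(a[0],b[0]); print(nm,a,b,'junction',j,'gap',g)
    # line of the spatula = intersection of the two view planes
    pl=[]
    for n,(u,l) in(('top',a),('side',b)): c,d1=ray(n,*u); _,d2=ray(n,*l); pl.append(np.cross(d1,d2))
    u=np.cross(*pl); u/=np.linalg.norm(u); u*=np.sign(u[2]); print('  dir',u,'foot',j-.13*u,'tip',j+.06*u)
E
```

```text
green (array([293.   , 197.778]), array([287.625, 227.5  ])) (array([281.1, 224.3]), array([296.2, 242.2])) junction [ 0.553 -0.025  0.119] gap 0.0007378372339443352
  dir [ 0.616 -0.179  0.767] foot [ 0.473 -0.001  0.019] tip [ 0.59  -0.035  0.165]
yellow (array([304.   , 202.143]), array([304.143, 228.   ])) (array([289.75, 212.5 ]), array([304.375, 242.   ])) junction [ 0.538 -0.052  0.135] gap 0.0024871583433431735
  dir [ 0.322 -0.028  0.946] foot [ 0.496 -0.048  0.011] tip [ 0.557 -0.053  0.191]
black (array([298.75, 199.  ]), array([297.769, 229.077])) (array([284.6, 216.8]), array([298.167, 242.333])) junction [ 0.547 -0.039  0.131] gap 0.001149564138710036
  dir [ 0.352 -0.055  0.935] foot [ 0.502 -0.032  0.01 ] tip [ 0.568 -0.042  0.187]
```

```bash
python3 -c "
from h import *
print(telemetry.observe()['contact_force'], job.hand_in())"
```

```text
the job is handed in; nothing more can be done
[ 0.8260406  -0.91319281 -0.31039136] None
```

I handed the job in at about 69 s: both bottles were turned over, held inverted for over a second and set back upright on the mat, and all three spatulas are in the cup, handle down; `hand_in` returned no verdict, and my last camera reading of the green handle end (43 mm off the cup axis, limit 42 mm) was over the limit but within its error.

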